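Clamp an aluminium rod in the cut-off saw with the ratchet knob

ROBOT

A 6-joint arm with a two-finger parallel gripper is mounted at the origin on the work surface. World frame = base frame: x ahead of the robot, y to its left, z up, the work surface at z = 0. Lengths are in m, angles in degrees, forces in N, time in s.
With the tool pointing down it reaches from about 0.4 to 0.825 m from the base axis. Payload 7 kg.
Tool frame: the origin (TCP) lies between the finger pads; the fingertips stand 11 mm ahead of it and the grasp point (between the pads) lies 8 mm behind it; z points along the fingers, y is the direction in which the jaws open and shut (so a half turn about z gives the same grasp; the last joint's range is limited). The gripper opens to 88 mm and grips with 3 to 60 N. Pads are 19 mm wide; open, the fingers measure 130 mm over their backs; the gripper's body (78 mm by 193 mm) begins 47 mm behind the grasp point.
Start: joints at [83.027, 20.546, 0.682, 0, -70.136, -16.507], TCP at [0.269, 0.619, 0.238] pointing down, gripper open.
Joint ranges: [-176.03, 176.03], [-82.01, 121.73], [-58.28, 71.71], [-173.87, 95.51], [-174.79, -0.11], [-173.66, 173.66]. Speed limits (degrees/s): [136.94, 136.94, 172.46, 180, 180, 180].

INTERFACE

Orientations are given as [roll, pitch, yaw] about the fixed x, y, z axes, in that order (R = Rz(yaw) Ry(pitch) Rx(roll)).
In Python, from plant import r gives the robot as it stands.
- The arm moves only by the shell command python3 -m inch 'ROWS' [OPENING] [FORCE]. ROWS is JSON, a list of rows, each an object of numbers: "x", "y", "z": the shift along the tool's x, y, z as a fraction of full scale; "yaw": the turn about the tool's z as a fraction of full scale. In form: [{"x": .., "y": .., "z": .., "yaw": ..}, ...]. A call has 1 to 5 rows; each row shifts and turns the pose as measured when the row begins, along the tool's axes as they then stand; what a row does not reach is not made up. Full scale, the value 1, is 0.025 m for a shift and 4 degrees for a turn. A row lasts 1/12 s, in which the tool goes at most 41.7 mm and 7.16 degrees, less where a joint would pass 70% of its speed; a pose out of reach is approached as far as the arm can. A call with a number of a shift or a turn outside -1 to 1 is refused whole. A call with a gripper value outside its range is refused whole. OPENING is the opening, from -1 (shut) to 1 (fully open), set as the call begins (- or left out, the last holds). The fingers move at their own pace and stop on an object; FORCE is the grip in N (left out, the last holds). Time passes only in rows, so rows that do not move let the fingers close. It gives the time, the measured TCP pose, the force and the opening at its end, in the units of the state.
- r.get_state(): the state, without advancing time (a new reading comes with each control period).
- r.capture(name): name is "scene" or "top" or "wrist"; returns (picture, depth): 400x640x3 uint8, red, green, blue; 400x640 float32, m along the optical axis (not along the pixel's ray), 0 where there is no reading.
- r.camera_info(name): a dict with "mtx" (3x3 intrinsics, pixels), "k1" (the pictures are not rectified: a ray, as slopes to the right and down, at radius r is drawn at 1 + k1 r^2 times it, then the intrinsics apply), "pose" (4x4, takes a point from camera to world coordinates). Camera axes: x right, y down, z forward; pixel columns grow to the right and rows downward; lengths in m; the calibration is good to about 2 mm. A picture is of the moment at which its call begins: read the wrist's pose just before it. camera_info takes no time and is no camera call; for the wrist camera it gives the pose at the moment of the call.
- r.close_job(): hands the job in, once; it reports no verdict.
The state is a dict: "time_s": time; "joints": joint angles; "qd": joint speeds; "joint_torque": joint torques, N m; "tcp_pos": TCP position; "eef_rot": TCP orientation; "contact_force": force on the tool from outside, world axes, zero at the start; "moment": the same for the moment, N m; "gripper_width": finger opening in m.
Only numpy, scipy, OpenCV 4.12 (cv2) and the standard library are available. Lean on these libraries where they do the work, as an engineer would, in place of code of your own. Each camera call takes 0.05 s, during which the arm holds its last target. There are 200 camera calls.

TASK

Take the thick aluminium rod from the rack, lay it in the saw's V-block and slide it under the clamp pad until its end sits gently but fully against the length stop. Then tighten the clamp by turning its ratchet knob clockwise until the ratchet clicks and slips: a click or two, never more than four. Let go and leave everything else on the bench alone.

Things in the scene. Friction and masses are not known exactly. Their poses are not given: they have to be found in the camera images.
- shaft: the workpiece: a straight solid aluminium rod, 15 mm in diameter, 240 mm long, about 115 g, both ends alike, the only thick one of three in the rack. Origin at half its length on its underside (7.5 mm under its axis while it lies in the rack); own x axis along the rod
- shaft_mid (a point): the middle of that rod, on its axis; x along the rod
- rack: fixed plywood rack; the rod and two thin tubes lie along its x axis in notches 55 mm apart, in any order, across two wooden rails 190 mm apart; the thick rod's axis is 40 mm above the bench. 174 mm of free room between the rails, over a board 8 mm thick. Origin at the centre of its underside
- saw: cut-off saw, fixed; red housing up to 140 mm high at its -y end. Origin at bench level under the clamp knob's axis. Its 90 degree V-block runs along its own y axis from y = -30 (stop end) to 80 mm (open end; free room beyond), 28 mm wide at the mouth, which is 73 mm above the bench and open above for y = 15 to 80 mm. Clamp arm over y = -15 to 15 mm, top at 127 mm, column on the +x side
- vee_axis (a point): where the axis of a rod lying in the V passes under the clamp knob: 70 mm above the bench, axes as the saw's
- length_stop: upright steel plate across the end of the V, 50 mm wide; a rod is pushed in -y of the saw against it. Its frame is the saw's
- stop_face (a point): the point of the length stop's face that the rod's end meets, on the axis of a seated rod, 60 mm in -y of the saw from the knob's axis; axes as the saw's. With the rod fully home its middle lies 120 mm in +y of this point
- clamp_pad: round pad 18 mm wide at the foot of the clamp's screw, over the V. Origin at the centre of its underside; at the start 2.5 to 4.5 mm above the top of a rod lying in the V, which is 77.5 mm above the bench. Turning the knob clockwise seen from above brings it straight down, 16 mm a full turn; it does not turn itself
- knob_grip (a point): centre of the clamp's fluted round black knob: upright axis, 42 mm across, 28 mm high, at the start about 163 mm above the bench. The screw turns stiffly (0.25 N m), takes the knob down 16 mm a turn, stays where left. Once the pad presses hard (after 2 to 4 rad) only the knob turns: load climbs to 0.4 N m, then drops at the click. Released before the click, the knob springs back up to 30 degrees
- clamp_knob (a joint): how far the knob has turned clockwise on its screw (rad): 0 at the start, rising while the ratchet rides up a tooth, 0.52 more with each click (12 teeth)
- thin_shaft: black graphite tube, 9.4 mm thick, 240 mm long, in the rack; leave it
- steel_shaft: steel tube, 9.4 mm thick, 250 mm long, in the rack; leave it
- iron_head: steel iron club head, about 80 mm long, 75 mm high; leave it
- tape_roll: roll of paper tape, 90 mm across, 24 mm high; leave it
- epoxy_jar: glue jar, 52 mm across, 60 mm high; leave it
- solvent_bottle: bottle, 62 mm across, 170 mm high; leave it
- screwdriver: screwdriver lying on the bench; leave it

How it is judged:
By the outcome, as a careful person would: the job done as asked, in the order asked, and still so for the second after the job is handed in, with the robot touching nothing.
It also fails if it takes over 66 s, if anything falls off the work surface, if the arm or the gripper's body presses on something with over 40 N, if the wrist force passes 120 N, or if a joint passes its speed limit or range.

## Working session

There is one attempt and no reset: what is moved stays moved. The work goes in short steps, Python scripts to look and compute and a shell command to move; the robot and the scene stay as the last step left them, time stands still between calls to the robot, and variables do not carry over. Pictures are saved under pics/ and viewed, about 8 in all and at most 12, crops included, and the job is handed in when it is done.

```bash
mkdir -p pics; ls; cat > h.py <<'E'
import numpy as np, cv2
from plant import r
def save(name,fn):
    im,d=r.capture(name); cv2.imwrite('pics/'+fn+'.png',im[:,:,::-1]); np.save('pics/'+fn+'.npy',d); i=r.camera_info(name)
    np.savez('pics/'+fn+'_i.npz',mtx=i['mtx'],k1=i['k1'],pose=i['pose']); return im,d,i
def load(fn):
    z=np.load('pics/'+fn+'_i.npz'); return cv2.imread('pics/'+fn+'.png'),np.load('pics/'+fn+'.npy'),z
def ray(i,u,v):
    n=cv2.undistortPoints(np.array([[[u,v]]],float),np.array(i['mtx']),np.array([float(i['k1']),0,0,0])).ravel()
    return np.array([n[0],n[1],1.])
def pt(i,d,u,v):  # depth point world
    P=np.array(i['pose']); z=d[int(round(v)),int(round(u))]; return P[:3,:3]@(ray(i,u,v)*z)+P[:3,3]
def atz(i,u,v,z):
    P=np.array(i['pose']); q=P[:3,:3]@ray(i,u,v); return P[:3,3]+q*(z-P[2,3])/q[2]
def proj(i,X):
    P=np.array(i['pose']); c=P[:3,:3].T@(np.array(X)-P[:3,3]); s=c[:2]/c[2]; s=s*(1+float(i['k1'])*(s@s)); M=np.array(i['mtx']); return M[:2,:2]@s+M[:2,2]
def tri(obs):
    A=np.zeros((3,3));b=np.zeros(3)
    for i,u,v in obs:
        P=np.array(i['pose']); q=P[:3,:3]@ray(i,u,v); q/=np.linalg.norm(q); M=np.eye(3)-np.outer(q,q); A+=M;b+=M@P[:3,3]
    return np.linalg.solve(A,b)
E
python3 - <<'E'
from h import *
print(r.get_state())
for n in('top','scene','wrist'):
    im,d,i=save(n,n+'0'); print(n,i)
E
```

```text
pics
{'time_s': 0.0, 'joints': array([ 8.30276586e+01,  2.05896867e+01,  6.33460158e-01, -2.10332034e-02,
       -7.01357596e+01, -1.65063206e+01]), 'qd': array([-0.10693518, -0.04438104,  0.10613418, -0.09249286,  0.02111991,
        0.08929482]), 'joint_torque': array([-7.04717295e-04, -5.82710302e+01,  2.93055314e+01,  6.99729145e+00,
        7.01461133e-03, -1.67542430e-04]), 'tcp_pos': array([0.26876077, 0.61866598, 0.23663716]), 'eef_rot': array([ 1.79906186e+02, -7.18006710e-03, -2.34858189e+01]), 'contact_force': array([-0.31500563,  0.47588587,  0.99591598]), 'moment': array([-0.0432038 ,  0.00015991, -0.02723058]), 'gripper_width': 0.08739808617099236}
top {'mtx': array([[442.88910457,   0.        , 319.80269847],
       [  0.        , 442.88910457, 190.66031955],
       [  0.        ,   0.        ,   1.        ]]), 'k1': 0.0077414800936588925, 'pose': array([[ 0.01523464, -0.99689276,  0.07728339,  0.43506448],
       [-0.99980735, -0.01423121,  0.0135179 ,  0.05342471],
       [-0.01237606, -0.07747444, -0.99691752,  1.28025511],
       [ 0.        ,  0.        ,  0.     
[... 222 characters left out ...]
e': array([[-0.83786282,  0.44957236, -0.30962978,  0.90941896],
       [ 0.54581125,  0.68089529, -0.48833563,  0.64309496],
       [-0.00871675, -0.57815768, -0.81587849,  1.08284775],
       [ 0.        ,  0.        ,  0.        ,  1.        ]])}
wrist {'mtx': array([[327.15788361,   0.        , 317.43834096],
       [  0.        , 327.15788361, 197.88488712],
       [  0.        ,   0.        ,   1.        ]]), 'k1': -0.05242081915195043, 'pose': array([[-0.39769456, -0.88030844, -0.25864278,  0.33952315],
       [-0.91751677,  0.38200268,  0.1106207 ,  0.58726895],
       [ 0.0014219 ,  0.28130234, -0.95961814,  0.38414163],
       [ 0.        ,  0.        ,  0.        ,  1.        ]])}
```

View pics/top0.png

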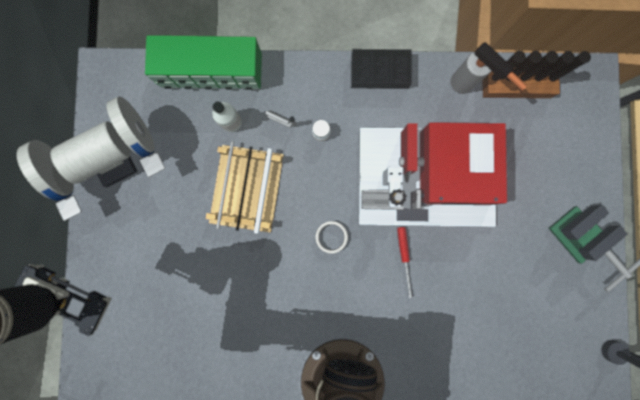

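View pics/scene0.png

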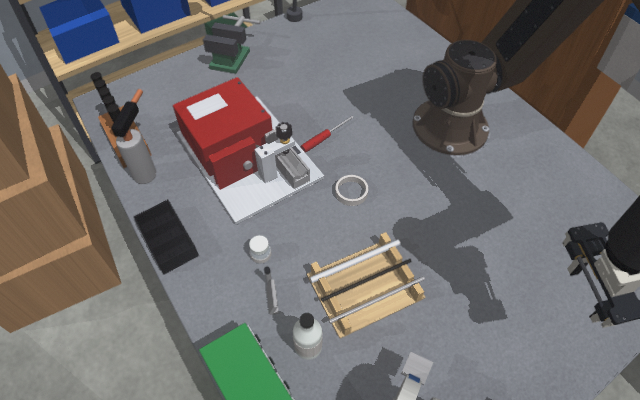

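The top view shows the rack around (247,188), with the thick bright rod from about (270,152) to (260,230). The clamp knob is at about (397,197) and the V is left of it, so saw +y is roughly world +y. Next I'll enlarge both views to pick pixels.

```bash
python3 - <<'E'
from h import *
t,dt,it=load('top0'); s,ds,is_=load('scene0')
f=lambda im,x,y,w,h,k:cv2.resize(im[y:y+h,x:x+w],None,fx=k,fy=k,interpolation=cv2.INTER_CUBIC)
a=f(t,200,140,100,100,3);b=f(t,350,115,100,120,3) 
c=f(s,300,230,133,100,3);d=f(s,235,110,133,100,3)
o=np.zeros((600,800,3),np.uint8)
o[:300,:300]=a; o[:300,300:600]=b[:300] if 0 else f(t,350,135,100,100,3)
o[300:,:399]=c;o[300:,400:799]=d
cv2.imwrite('pics/c1.png',o)
# rod in top: heights from depth
for (u,v) in [(270,155),(265,190),(261,228),(397,197),(375,197),(365,197),(320,129),(332,237)]:
    print((u,v),pt(it,dt,u,v).round(3))
P=[]
for v in range(140,240,6):
    print(v,[int(round(1000*pt(it,dt,u,v)[2])) if dt[v,u]>0 else -1 for u in range(205,286,4)])
E
```

```text
(270, 155) [0.63  0.212 0.042]
(265, 190) [0.531 0.225 0.038]
(261, 228) [0.424 0.238 0.004]
(397, 197) [ 0.508 -0.124  0.177]
(375, 197) [ 0.514 -0.082  0.062]
(365, 197) [ 0.514 -0.055  0.061]
(320, 129) [0.702 0.072 0.06 ]
(332, 237) [ 0.401  0.034 -0.001]
140 [-1, -1, -2, -3, 2, -5, -1, 2, 0, 2, 1, 0, 0, -4, 3, 5, 2, -3, -4, -2, -6]
146 [1, -1, 0, 1, -1, 7, 3, -2, -5, -4, 1, 43, -1, 1, 0, -4, -5, -3, -2, -1, 2]
152 [0, -5, 4, -1, 47, 48, 40, 54, 47, 49, 45, 43, 50, 50, 2, 6, 46, -2, -6, -5, 1]
158 [1, 1, -1, 2, 7, 11, 41, 7, 11, 8, 9, 40, 22, 34, 48, 35, 47, 54, 51, 27, -6]
164 [-5, 0, -2, -5, -1, 9, 41, 7, 4, 7, 6, 36, 8, 7, 6, 41, 42, 8, 10, 2, 1]
170 [2, 4, -3, -1, 7, 8, 7, 10, 3, 11, 38, 10, 3, 8, 10, 46, 9, 9, 11, 1, 0]
176 [0, 0, -2, 10, 11, 41, 7, 10, 8, 9, 42, 4, 13, 7, 9, 47, 8, 10, 6, 1, -1]
182 [-4, -2, -3, 2, 8, 40, 7, 7, 8, 6, 37, 9, 13, 9, 8, 44, 11, 7, 8, -1, -3]
188 [5, -4, -1, 8, 6, 39, 8, 9, 4, 8, 41, 5, 7, 6, 42, 42, 9, 4, 5, 3, 1]
194 [0, -4, -2, 9, 7, 10, 5, 9, 6, 42, 0, 6, 6, 7, 45, 9, 11, 12, -1, 0, -3]
200 [3, 2, 4, 10, 38, 6, 11, 10, 9, 39, 10, 10, 2, 8, 46, 8, 8, 7, 3, 3, 6]
206 [0, 0, 10, 6, 46, 7, 8, 9, 4, 38, 7, 6, 6, 6, 46, 13, 9, 14, 1, 0, -5]
212 [-1, 1, 7, 10, 37, 5, 4, 5, 10, 40, 13, 3, 9, 49, 44, 3, 6, 9, 5, 2, -7]
218 [-2, 43, 49, 44, 46, 48, 50, 47, 38, 50, 4, 6, -1, 47, 10, 5, 9, 0, 0, -4, -2]
224 [-1, 0, -3, 39, 8, 5, 14, 8, 42, 9, 49, 45, 49, 47, 48, 48, 53, -2, -1, -1, -2]
230 [-3, -7, -3, -2, -3, -5, -2, -2, 36, 1, -3, 3, 0, 44, 10, 8, 6, 1, -4, 2, 1]
236 [0, 1, 0, 0, 1, -1, -1, -6, -2, 3, -4, -2, 0, -2, -2, -2, -4, 0, -4, -5, 3]
```

View pics/c1.png

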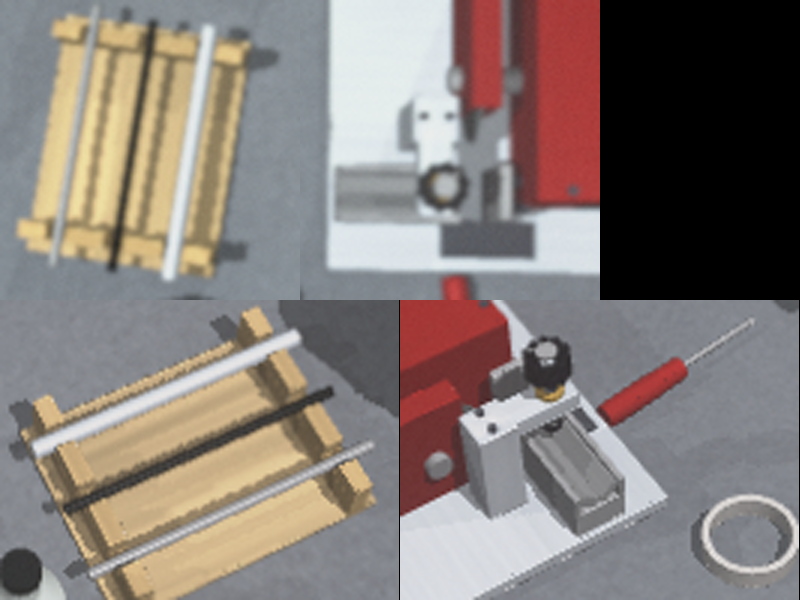

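Crops: the thick rod is the bright one at the right of the rack. Its ends are at top (269.3,149) and (256.3,232.3), and at scene (312.3,279.3) and (399,242.7). The knob is at top (397.7,197) and scene (283.7,~115). Now I'll triangulate and set out.

```bash
python3 - <<'E'
from h import *
t,dt,it=load('top0'); s,ds,is_=load('scene0')
A=tri([(it,269.3,149.5),(is_,312.8,278.5)]);B=tri([(it,256.3,231.8),(is_,398.5,243)])
K=tri([(it,397.8,197.2),(is_,235+147/3,110+50/3)])
print('rod',A,B,np.linalg.norm(A-B),(A+B)/2,np.degrees(np.arctan2(*(A-B)[1::-1])));print('knobtop',K)
for z in(.0475,.04): print(atz(it,269.3,149.5,z),atz(it,256.3,231.8,z))
# V-block outline at z .073, base plate left edge
for p in[(335,165),(335,222),(330,5),(328,265)]: print(p,atz(it,350+(p[0]-300)/3,135+p[1]/3,.073 if p[1]in(165,222) else .01))
M=(A+B)/2; yaw=np.degrees(np.arctan2(*(A-B)[1::-1])); S=r.get_state()
R=cv2.Rodrigues(np.zeros(3))[0]
from scipy.spatial.transform import Rotation as Ro
R=Ro.from_euler('xyz',S['eef_rot'],degrees=True).as_matrix()
print('tool shift to above rod', R.T@(M-S['tcp_pos']))
E
```

```text
rod [0.64407493 0.21456079 0.04805545] [0.41259158 0.24671644 0.03917533] 0.23387472176822804 [0.52833326 0.23063861 0.04361539] -7.908421531926202
knobtop [ 0.50716032 -0.12576411  0.18047468]
[0.64483972 0.21411863 0.0475    ] [0.41356581 0.24469444 0.0475    ]
[0.64611598 0.21509628 0.04      ] [0.41343501 0.24585811 0.04      ]
(335, 165) [ 0.53209466 -0.04451435  0.073     ]
(335, 222) [ 0.48021312 -0.04492381  0.073     ]
(330, 5) [ 0.69227412 -0.04355401  0.01      ]
(328, 265) [ 0.44152809 -0.04371921  0.01      ]
tool shift to above rod [0.39266454 0.25229012 0.19360657]
```

```bash
python3 -m inch '[{"x":1,"y":0.64},{"x":1,"y":0.64},{"x":1,"y":0.64},{"x":1,"y":0.64},{"x":1,"y":0.64}]' -0.09 20
```

```text
validation failed for argument at $[0]...
```

```bash
python3 -m inch '[{"x":1,"y":0.64},{"x":1,"y":0.64},{"x":1,"y":0.64},{"x":1,"y":0.64},{"x":1,"y":0.64}]'
```

```text
validation failed for argument at $[0]...
```

```bash
python3 -m inch '[{"x":1,"y":0.64,"z":0,"yaw":0},{"x":1,"y":0.64,"z":0,"yaw":0},{"x":1,"y":0.64,"z":0,"yaw":0},{"x":1,"y":0.64,"z":0,"yaw":0},{"x":1,"y":0.64,"z":0,"yaw":0}]' -0.09 20
```

```text
time_s: 0.57
tcp_pos: [0.3505, 0.4951, 0.2332]
eef_rot: [179.7, -0.0, -23.1]
contact_force: [1.1, 0.3, -0.3]
gripper_width: 0.0598
```

```bash
python3 -m inch '[{"x":1,"y":0.65,"z":0,"yaw":0},{"x":1,"y":0.65,"z":0,"yaw":0},{"x":1,"y":0.65,"z":0,"yaw":0},{"x":1,"y":0.65,"z":0,"yaw":0},{"x":1,"y":0.65,"z":0,"yaw":0}]'; python3 -m inch '[{"x":1,"y":0.65,"z":0.3,"yaw":-0.9},{"x":1,"y":0.5,"z":0.3,"yaw":-0.9},{"x":1,"y":0.4,"z":0.3,"yaw":-0.9},{"x":0.7,"y":0.4,"z":0.3,"yaw":-0.9},{"x":0,"y":0,"z":0,"yaw":0}]'
python3 - <<'E'
from h import *
save('wrist','w1');print(r.get_state()['tcp_pos'],r.get_state()['eef_rot'])
E
```

```text
time_s: 0.98
tcp_pos: [0.4359, 0.3641, 0.2327]
eef_rot: [179.6, 0.0, -23.0]
contact_force: [1.3, 0.5, -0.7]
gripper_width: 0.0402
time_s: 1.4
tcp_pos: [0.5124, 0.2805, 0.2023]
eef_rot: [179.6, 0.1, -8.1]
contact_force: [-0.5, -0.3, -1.6]
gripper_width: 0.04
[0.51194343 0.28130697 0.2029475 ] [ 1.79654227e+02  1.10932479e-01 -8.29928288e+00]
```

View pics/w1.png

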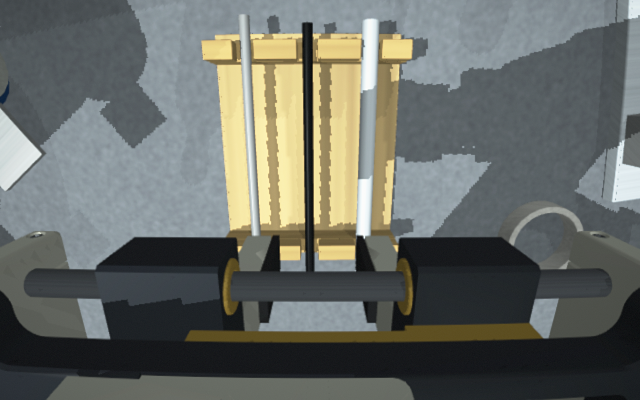

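The wrist view shows the rod's far end at about (371,20), running down to about (363,235); the fingers are at the bottom.

```bash
python3 - <<'E'
from h import *
w,d,i=load('w1'); t,dt,it=load('top0')
E=(371.2,19.5); F=(363.5,220)
a=atz(i,*E,.044);b=atz(i,*F,.044);print(a,b,np.degrees(np.arctan2(*(a-b)[1::-1])))
print('tri end',tri([(it,269.3,149.5),(i,*E)]))
u=(a-b)/np.linalg.norm(a-b); m=a-.12*u; print('mid',m)
S=r.get_state()
from scipy.spatial.transform import Rotation as Ro
R=Ro.from_euler('xyz',S['eef_rot'],degrees=True).as_matrix(); print((R.T@(m-S['tcp_pos']))/.025)
E
```

```text
[0.64925608 0.21266666 0.044     ] [0.46928581 0.23871505 0.044     ] -8.235639364185761
tri end [0.64605903 0.2138667  0.05095499]
mid [0.5304936 0.229856  0.044    ]
[1.04360942 1.89098997 6.36741907]
```

```bash
python3 -m inch '[{"x":0.5,"y":0.95,"z":0.4,"yaw":0},{"x":0.5,"y":0.95,"z":0.4,"yaw":0},{"x":0,"y":0,"z":1,"yaw":0},{"x":0,"y":0,"z":1,"yaw":0},{"x":0,"y":0,"z":0.5,"yaw":0}]'
```

```text
time_s: 1.87
tcp_pos: [0.532, 0.2319, 0.1228]
eef_rot: [-179.9, -0.3, -8.6]
contact_force: [-0.8, 0.2, 0.4]
gripper_width: 0.04
```

```bash
python3 -m inch '[{"x":-0.05,"y":0.07,"z":1,"yaw":-0.1},{"x":0,"y":0,"z":1,"yaw":0},{"x":0,"y":0,"z":0.9,"yaw":0},{"x":0,"y":0,"z":0.5,"yaw":0},{"x":0,"y":0,"z":0.15,"yaw":0}]'
```

```text
time_s: 2.28
tcp_pos: [0.5288, 0.2334, 0.0303]
eef_rot: [-179.9, -0.3, -8.3]
contact_force: [-0.0, 0.4, 0.1]
gripper_width: 0.0397
```

```bash
python3 -m inch '[{"x":0.05,"y":0.13,"z":-0.08,"yaw":0},{"x":0,"y":0,"z":0,"yaw":0}]'; python3 -m inch '[{"x":0,"y":0,"z":0,"yaw":0},{"x":0,"y":0,"z":0,"yaw":0},{"x":0,"y":0,"z":0,"yaw":0},{"x":0,"y":0,"z":0,"yaw":0},{"x":0,"y":0,"z":0,"yaw":0}]' -1 15
```

```text
time_s: 2.45
tcp_pos: [0.5286, 0.2305, 0.0318]
eef_rot: [180.0, -0.2, -8.3]
contact_force: [-0.0, 0.2, -0.1]
gripper_width: 0.0394
time_s: 2.87
tcp_pos: [0.5301, 0.2318, 0.0364]
eef_rot: [-179.8, -0.4, -8.3]
contact_force: [-1.6, -1.7, -2.7]
gripper_width: 0.0147
```

```bash
python3 -m inch '[{"x":0,"y":0,"z":-0.5,"yaw":0},{"x":0,"y":0,"z":-1,"yaw":0},{"x":0,"y":0,"z":-1,"yaw":0},{"x":0,"y":0,"z":-1,"yaw":0},{"x":0,"y":0,"z":-1,"yaw":0}]' - 30
```

```text
time_s: 3.28
tcp_pos: [0.5254, 0.2282, 0.147]
eef_rot: [179.7, 0.1, -8.5]
contact_force: [1.2, 0.2, -0.9]
gripper_width: 0.0143
```

```bash
python3 -m inch '[{"x":0.15,"y":0.98,"z":-0.3,"yaw":1},{"x":0.2,"y":0.97,"z":0,"yaw":1},{"x":0.28,"y":0.95,"z":0,"yaw":1},{"x":0.35,"y":0.93,"z":0,"yaw":1},{"x":0.41,"y":0.9,"z":0,"yaw":1}]';  python3 -m inch '[{"x":0.35,"y":0.6,"z":0,"yaw":1},{"x":0.2,"y":0.3,"z":0,"yaw":1},{"x":0,"y":0,"z":0,"yaw":1},{"x":0,"y":0,"z":0,"yaw":1},{"x":0,"y":0,"z":0,"yaw":1}]'; python3 -m inch '[{"x":0,"y":0,"z":0,"yaw":1},{"x":0,"y":0,"z":0,"yaw":1},{"x":0,"y":0,"z":0,"yaw":1},{"x":0,"y":0,"z":0,"yaw":1},{"x":0,"y":0,"z":0,"yaw":1}]'
```

```text
time_s: 3.7
tcp_pos: [0.5286, 0.1067, 0.1637]
eef_rot: [-179.5, -0.4, -28.8]
contact_force: [0.6, -0.6, -1.1]
gripper_width: 0.014
time_s: 4.12
tcp_pos: [0.5272, 0.0733, 0.1648]
eef_rot: [-179.3, -0.1, -50.3]
contact_force: [-0.1, 0.1, -2.2]
gripper_width: 0.0142
time_s: 4.53
tcp_pos: [0.5263, 0.0725, 0.1655]
eef_rot: [-179.2, 0.2, -71.4]
contact_force: [1.0, 0.5, -1.7]
gripper_width: 0.014
```

```bash
python3 -m inch '[{"x":0,"y":0,"z":0,"yaw":1},{"x":0,"y":0,"z":0,"yaw":1},{"x":0,"y":0.35,"z":0,"yaw":1},{"x":0,"y":0.4,"z":0,"yaw":1},{"x":0,"y":0,"z":0,"yaw":0.3}]'
python3 - <<'E'
from h import *
save('wrist','w2');print(r.get_state()['tcp_pos'],r.get_state()['eef_rot'])
E
```

```text
time_s: 4.95
tcp_pos: [0.5065, 0.0695, 0.1654]
eef_rot: [-179.3, 0.5, -89.8]
contact_force: [-0.4, 0.2, -1.9]
gripper_width: 0.0141
[0.50742127 0.06979462 0.16559469] [-179.26458252    0.54367269  -89.71584457]
```

View pics/w2.png

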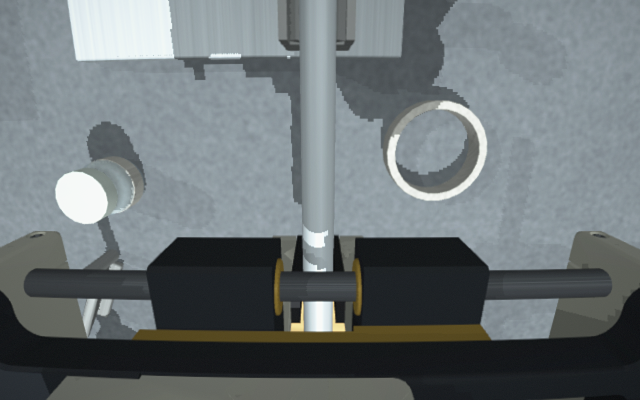

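The wrist view shows the rod running up the picture (centre at about column 318) and the V-block's open end at the top (columns ~279–355, rows <50). The jar and tape roll are at the sides, clear. Now an enlarged crop.

```bash
python3 - <<'E'
from h import *
w,d,i=load('w2')
c=cv2.resize(w[0:70,250:390],None,fx=5,fy=5,interpolation=cv2.INTER_CUBIC); cv2.imwrite('pics/c2.png',c)
for v in(3,15,30,45): print(v,[int(round(1000*pt(i,d,u,v)[2])) for u in range(272,366,3)])
P=lambda u,v,z:atz(i,u,v,z).round(4)
print('base edge',P(80,60,.01),P(400,55,.01))
print('cam',i['pose'][:3,3])
E
```

```text
3 [21, 21, 72, 73, 73, 70, 70, 74, 73, 170, 171, 173, 173, 174, 175, 173, 175, 174, 172, 172, 312, 170, 74, 71, 69, 72, 71, 71, 20, 20, 20, 19]
15 [21, 22, 73, 73, 74, 70, 72, 74, 73, 170, 172, 173, 173, 175, 173, 174, 175, 174, 175, 174, 172, 171, 74, 72, 69, 73, 73, 73, 21, 20, 22, 19]
30 [20, 20, 72, 72, 72, 69, 71, 72, 73, 168, 172, 173, 173, 172, 175, 175, 175, 175, 174, 174, 172, 170, 73, 71, 70, 72, 73, 73, 20, 21, 20, 21]
45 [20, 20, 20, 20, 49, 47, 46, 47, 46, 168, 171, 174, 174, 175, 174, 312, 175, 173, 174, 173, 173, 170, 49, 47, 48, 47, 48, 21, 19, 21, 21, 21]
base edge [ 0.7234 -0.0443  0.01  ] [ 0.4399 -0.0465  0.01  ]
cam [ 0.50684837 -0.00903044  0.31214351]
```

View pics/c2.png

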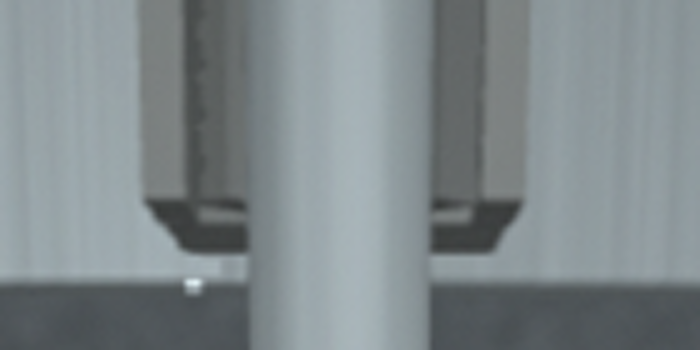

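```bash
python3 - <<'E'
from h import *
w,d,i=load('w2')
P=lambda u,v,z:atz(i,u,v,z).round(4)
print('end corners',P(278.6,40,.073),P(354.8,40,.073)); print('row0',P(277.6,0.5,.073),P(356,.5,.073)); print('mouth',P(287.4,40,.073),P(346.8,40,.073),P(287.0,1,.073),P(347.5,1,.073))
print('base',P(80,61,.02),P(400,56,.02))
g=w[:,:,1].astype(float)
for v in(3,30,60,100,150,200):
    row=d[v]; k=[u for u in range(290,350) if .1<row[u]<.2]; print(v,k[0],k[-1],'axis',P((k[0]+k[-1])/2,v,.1665),'top z',round(pt(i,d,318,v)[2],4))
E
```

```text
end corners [ 0.5363 -0.0476  0.073 ] [ 0.4849 -0.0478  0.073 ]
row0 [ 0.5364 -0.072   0.073 ] [ 0.4849 -0.0721  0.073 ]
mouth [ 0.5304 -0.0476  0.073 ] [ 0.4903 -0.0477  0.073 ] [ 0.5303 -0.0716  0.073 ] [ 0.4905 -0.0717  0.073 ]
base [ 0.7164 -0.0423  0.02  ] [ 0.442  -0.0444  0.02  ]
3 299 336 axis [ 0.5089 -0.0464  0.1665] top z 0.174
30 299 336 axis [ 0.5088 -0.0363  0.1665] top z 0.1752
60 300 335 axis [ 0.5088 -0.0248  0.1665] top z 0.1734
100 300 335 axis [ 0.5087 -0.0087  0.1665] top z 0.1758
150 301 334 axis [0.5085 0.0128 0.1665] top z 0.1754
200 302 333 axis [0.5084 0.0362 0.1665] top z 0.1749
```

The rod must end with its middle at saw y = +60, which is inside the V. I gripped it at mid-length, so the fingers would hit the V-block. I'll put it back in its notches, re-grip it ~55 mm towards its near end, and come back. The V is measured at centre x = 0.5106, open end y = -0.0477 and height 73 mm, so the saw origin is at y ≈ -0.128.

```bash
python3 -m inch '[{"x":0,"y":0,"z":0,"yaw":-1},{"x":0,"y":0,"z":0,"yaw":-1},{"x":0,"y":0,"z":0,"yaw":-1},{"x":0,"y":0,"z":0,"yaw":-1},{"x":0,"y":0,"z":0,"yaw":-1}]';  python3 -m inch '[{"x":0,"y":0,"z":0,"yaw":-1},{"x":0,"y":0,"z":0,"yaw":-1},{"x":0,"y":0,"z":0,"yaw":-1},{"x":0,"y":0,"z":0,"yaw":-1},{"x":0,"y":0,"z":0,"yaw":-1}]'; python3 -m inch '[{"x":-0.4,"y":-0.4,"z":0,"yaw":-1},{"x":-0.5,"y":-0.8,"z":0,"yaw":-1},{"x":-0.4,"y":-0.9,"z":0,"yaw":-1},{"x":-0.3,"y":-0.9,"z":0,"yaw":-1},{"x":-0.3,"y":-0.95,"z":0,"yaw":-1}]'
```

```text
time_s: 5.42
tcp_pos: [0.5093, 0.0704, 0.1667]
eef_rot: [-178.9, 0.3, -68.4]
contact_force: [-0.3, -0.2, -2.3]
gripper_width: 0.0143
time_s: 5.83
tcp_pos: [0.5118, 0.071, 0.1674]
eef_rot: [-178.8, -0.2, -46.8]
contact_force: [-0.5, 0.3, -1.8]
gripper_width: 0.0143
time_s: 6.25
tcp_pos: [0.5358, 0.1798, 0.1701]
eef_rot: [-178.9, -0.7, -25.5]
contact_force: [0.2, -0.5, -1.7]
gripper_width: 0.0143
```

```bash
python3 -m inch '[{"x":-0.4,"y":-0.65,"z":0.3,"yaw":-1},{"x":-0.25,"y":-0.65,"z":0.5,"yaw":-1},{"x":-0.15,"y":-0.6,"z":0.7,"yaw":-1},{"x":0,"y":0,"z":0.6,"yaw":-1},{"x":0,"y":0,"z":0,"yaw":0}]'
```

```text
time_s: 6.67
tcp_pos: [0.5403, 0.2419, 0.118]
eef_rot: [-178.9, -1.3, -7.7]
contact_force: [-0.0, 0.1, -1.3]
gripper_width: 0.0138
```

```bash
python3 -m inch '[{"x":-0.35,"y":0.45,"z":0.3,"yaw":0.15},{"x":0,"y":0,"z":0.5,"yaw":0},{"x":0,"y":0,"z":0.5,"yaw":0},{"x":0,"y":0,"z":0.2,"yaw":0},{"x":0,"y":0,"z":0,"yaw":0}]'
```

```text
time_s: 7.08
tcp_pos: [0.5333, 0.233, 0.0811]
eef_rot: [-178.8, -1.4, -8.5]
contact_force: [-0.3, -0.1, -2.1]
gripper_width: 0.0142
```

```bash
python3 -m inch '[{"x":-0.1,"y":0.07,"z":0.5,"yaw":0},{"x":0,"y":0,"z":0.5,"yaw":0},{"x":0,"y":0,"z":0.4,"yaw":0},{"x":0,"y":0,"z":0.15,"yaw":0},{"x":0,"y":0,"z":0,"yaw":0}]'
```

```text
time_s: 7.5
tcp_pos: [0.5348, 0.232, 0.0463]
eef_rot: [-178.7, -1.6, -8.7]
contact_force: [-0.3, -1.9, 0.5]
gripper_width: 0.0143
```

```bash
python3 -m inch '[{"x":-0.05,"y":0,"z":0.2,"yaw":0.1},{"x":0,"y":0,"z":0.12,"yaw":0}]'
```

```text
time_s: 7.67
tcp_pos: [0.5346, 0.2313, 0.0401]
eef_rot: [-178.8, -1.7, -9.1]
contact_force: [-3.7, -4.1, 3.3]
gripper_width: 0.0143
```

```bash
python3 -m inch '[{"x":0,"y":0,"z":0.05,"yaw":-0.1},{"x":0,"y":0,"z":0,"yaw":0},{"x":0,"y":0,"z":0,"yaw":0},{"x":0,"y":0,"z":0,"yaw":0},{"x":0,"y":0,"z":0,"yaw":0}]' -0.09 40; python3 -m inch '[{"x":-0.6,"y":0,"z":-1,"yaw":0},{"x":-0.6,"y":0,"z":-1,"yaw":0},{"x":-0.6,"y":0,"z":-1,"yaw":0},{"x":-0.6,"y":0,"z":-1,"yaw":0}]'
python3 - <<'E'
from h import *
save('wrist','w3');w,d,i=load('w3');print(r.get_state()['tcp_pos'],r.get_state()['eef_rot'])
for v in range(20,236,12):
    P=np.array([pt(i,d,u,v) if d[v,u]>0 else [0,0,0] for u in range(300,440)])
    k=np.where((P[:,2]>.032)&(P[:,2]<.06))[0]; print(v,[(300+int(a)) for a in k[:1]],k.size and 300+k[-1], k.size and P[k].mean(0).round(4), k.size and P[k,2].max().round(4))
E
```

```text
time_s: 8.08
tcp_pos: [0.5369, 0.2337, 0.0408]
eef_rot: [-178.5, -1.9, -8.7]
contact_force: [0.2, 0.1, -0.3]
gripper_width: 0.0383
time_s: 8.42
tcp_pos: [0.4722, 0.2395, 0.1357]
eef_rot: [-178.9, -1.5, -8.9]
contact_force: [0.9, 1.2, -0.3]
gripper_width: 0.0399
[0.47210998 0.24088058 0.14089643] [-178.6583585    -1.76631207   -8.85524499]
20 [306] 327 [0.6045 0.2219 0.0513] 0.054
32 [306] 327 [0.597  0.223  0.0514] 0.0532
44 [307] 327 [0.5894 0.2239 0.0514] 0.053
56 [307] 327 [0.5817 0.2251 0.0516] 0.0538
68 [307] 328 [0.574  0.2259 0.0509] 0.0541
80 [307] 328 [0.5661 0.2268 0.051 ] 0.0535
92 [308] 328 [0.5581 0.228  0.0514] 0.0536
104 [308] 328 [0.55   0.2292 0.0512] 0.0532
116 [308] 328 [0.5419 0.2308 0.0515] 0.0542
128 [309] 328 [0.5335 0.2314 0.0514] 0.0541
140 [309] 328 [0.5251 0.2327 0.0509] 0.0526
152 [309] 328 [0.5165 0.234  0.0509] 0.0533
164 [309] 328 [0.5077 0.2354 0.0506] 0.0528
176 [310] 328 [0.4988 0.2364 0.0509] 0.0536
188 [310] 328 [0.4898 0.2377 0.0511] 0.0532
200 [310] 329 [0.4804 0.2388 0.0506] 0.0522
212 [311] 329 [0.4709 0.2399 0.0505] 0.0523
224 [311] 329 [0.4613 0.2413 0.0504] 0.0529
```

View pics/w3.png

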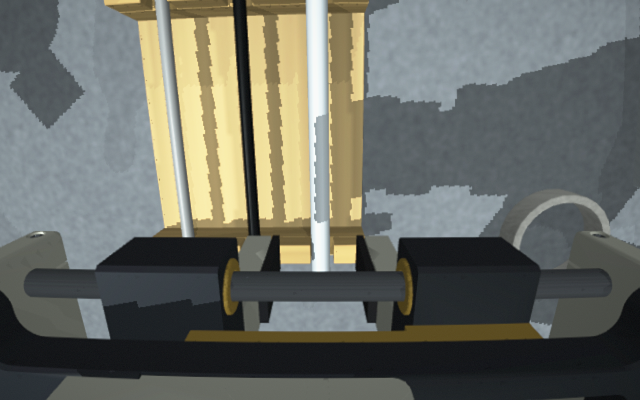

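Rod is back in its notches (column ~318, running straight), with the neighbouring tubes undisturbed. The depth reads ~4 mm high because the arm was still moving at capture. Now I'll grip it 55 mm nearer the robot.

```bash
python3 -m inch '[{"x":0.12,"y":0.06,"z":0.8,"yaw":0.15},{"x":0,"y":0,"z":0.9,"yaw":0},{"x":0,"y":0,"z":0.9,"yaw":0},{"x":0,"y":0,"z":0.7,"yaw":0},{"x":0,"y":0,"z":0.2,"yaw":0}]'
```

```text
time_s: 8.88
tcp_pos: [0.4814, 0.2472, 0.0604]
eef_rot: [-177.6, -2.4, -9.3]
contact_force: [-0.2, 0.4, -0.6]
gripper_width: 0.0395
```

```bash
python3 -m inch '[{"x":-0.15,"y":0.4,"z":0.2,"yaw":-0.25},{"x":0,"y":0,"z":0.3,"yaw":0},{"x":0,"y":0.03,"z":0.3,"yaw":0}]'
```

```text
time_s: 9.13
tcp_pos: [0.478, 0.239, 0.0397]
eef_rot: [-177.6, -2.6, -8.2]
contact_force: [0.5, 0.3, 0.5]
gripper_width: 0.0395
```

```bash
python3 -m inch '[{"x":-0.05,"y":0.05,"z":0.3,"yaw":0},{"x":0,"y":0.03,"z":0.1,"yaw":0}]'; python3 -m inch '[{"x":0,"y":0,"z":0.05,"yaw":0},{"x":0,"y":0,"z":0,"yaw":0},{"x":0,"y":0,"z":0,"yaw":0},{"x":0,"y":0,"z":0,"yaw":0},{"x":0,"y":0,"z":0,"yaw":0}]' -1 40
```

```text
time_s: 9.3
tcp_pos: [0.4773, 0.238, 0.0287]
eef_rot: [-177.6, -2.6, -8.3]
contact_force: [0.7, -0.5, -0.6]
gripper_width: 0.0399
time_s: 9.72
tcp_pos: [0.4783, 0.239, 0.0275]
eef_rot: [-177.5, -2.6, -8.3]
contact_force: [0.4, 0.6, -1.3]
gripper_width: 0.0141
```

```bash
python3 -m inch '[{"x":0,"y":0,"z":-0.6,"yaw":0},{"x":0,"y":0,"z":-1,"yaw":0},{"x":0,"y":0,"z":-1,"yaw":0},{"x":0,"y":0,"z":-1,"yaw":0},{"x":0,"y":0,"z":-1,"yaw":0}]' - 50; python3 -m inch '[{"x":0.15,"y":0.98,"z":-0.8,"yaw":1},{"x":0.2,"y":0.97,"z":-0.3,"yaw":1},{"x":0.28,"y":0.95,"z":0,"yaw":1},{"x":0,"y":0,"z":0,"yaw":1},{"x":0,"y":0,"z":0,"yaw":1}]'
```

```text
time_s: 10.13
tcp_pos: [0.4687, 0.2316, 0.1407]
eef_rot: [-178.1, -2.1, -8.4]
contact_force: [-0.4, 0.5, -1.0]
gripper_width: 0.0135
time_s: 10.55
tcp_pos: [0.4693, 0.1562, 0.1758]
eef_rot: [-176.8, -1.6, -28.9]
contact_force: [-0.2, -0.4, -2.5]
gripper_width: 0.0139
```

```bash
python3 -m inch '[{"x":0,"y":0,"z":0,"yaw":1},{"x":0,"y":0,"z":0,"yaw":1},{"x":0,"y":0,"z":0,"yaw":1},{"x":0,"y":0,"z":0,"yaw":1},{"x":0,"y":0,"z":0,"yaw":1}]'; python3 -m inch '[{"x":0,"y":0,"z":0,"yaw":1},{"x":0,"y":0,"z":0,"yaw":1},{"x":0,"y":0,"z":0,"yaw":1},{"x":0,"y":0,"z":0,"yaw":1},{"x":0.3,"y":-0.4,"z":0,"yaw":1}]'; python3 -m inch '[{"x":0.5,"y":-0.4,"z":0,"yaw":1},{"x":0.7,"y":-0.4,"z":0,"yaw":1},{"x":0.7,"y":-0.4,"z":0,"yaw":1},{"x":0.5,"y":-0.2,"z":0,"yaw":1},{"x":0,"y":0,"z":0,"yaw":0.5}]'
```

```text
time_s: 10.97
tcp_pos: [0.468, 0.1544, 0.1771]
eef_rot: [-176.3, -0.2, -50.1]
contact_force: [0.8, -0.6, -1.2]
gripper_width: 0.0141
time_s: 11.38
tcp_pos: [0.4775, 0.1507, 0.1781]
eef_rot: [-176.5, 1.2, -71.2]
contact_force: [-0.9, -0.1, -1.8]
gripper_width: 0.014
time_s: 11.8
tcp_pos: [0.5267, 0.0991, 0.1793]
eef_rot: [-177.0, 2.4, -90.1]
contact_force: [-0.2, -0.1, -1.1]
gripper_width: 0.014
```

```bash
python3 -m inch '[{"x":0,"y":0.4,"z":0,"yaw":0},{"x":0,"y":0.22,"z":0,"yaw":0},{"x":0,"y":0,"z":0,"yaw":0},{"x":0,"y":0,"z":0,"yaw":0}]'
cat > rod.py <<'E'
from h import *
import sys
fn=sys.argv[1]; P0=r.get_state(); i=r.camera_info('wrist'); w,d,_=save('wrist',fn)
print(P0['tcp_pos'].round(4),P0['eef_rot'].round(2),P0['contact_force'].round(1))
T=[]
for v in range(4,232,6):
    Q=np.array([pt(i,d,u,v) if d[v,u]>0 else [0,0,0] for u in range(280,360)])
    med=np.median([pt(i,d,u,v)[2] for u in (316,317,318,319,320)])
    k=np.where(abs(Q[:,2]-med)<.006)[0]
    if len(k)<15: print(v,len(k),med);continue
    e=(280+(k[0]+k[-1])/2); X=atz(i,e,v,med-.006); T.append([X[0],X[1],med])
T=np.array(T); a=np.polyfit(T[:,1],T[:,0],1); b=np.polyfit(T[:,1],T[:,2]-.0075,1)
print('rod x=%.4f%+.4f*y  axis z=%.4f%+.4f*y'%(a[1],a[0],b[1],b[0]),'yrange',T[:,1].min(),T[:,1].max())
for y in(-.1,-.05,0,.08): print(y,np.polyval(a,y).round(4),np.polyval(b,y).round(4))
E
python3 rod.py w4
```

```text
time_s: 12.13
tcp_pos: [0.5091, 0.0981, 0.1781]
eef_rot: [-177.1, 2.4, -90.2]
contact_force: [1.0, 0.4, -0.9]
gripper_width: 0.0136
[0.5091 0.0981 0.1781] [-177.06    2.44  -90.18] [ 1.   0.4 -0.9]
rod x=0.5095-0.0036*y  axis z=0.1809+0.0969*y yrange -0.016435593681215502 0.0726858315570876
-0.1 0.5098 0.1712
-0.05 0.5097 0.176
0 0.5095 0.1809
0.08 0.5092 0.1886
```

```bash
python3 -m inch '[{"x":0.6,"y":0.03,"z":0.5,"yaw":0},{"x":0.6,"y":0.03,"z":0.7,"yaw":0},{"x":0,"y":0.03,"z":0.9,"yaw":0},{"x":0,"y":0.03,"z":0.7,"yaw":0},{"x":0,"y":0.03,"z":0.3,"yaw":0}]';python3 rod.py w5
```

```text
time_s: 12.6
tcp_pos: [0.5122, 0.0739, 0.1013]
eef_rot: [-176.5, 2.7, -89.7]
contact_force: [-0.7, -0.3, -2.2]
gripper_width: 0.0141
[0.5122 0.0739 0.1013] [-176.48    2.69  -89.68] [-0.7 -0.3 -2.2]
rod x=0.5131-0.0126*y  axis z=0.1063+0.0933*y yrange -0.04065616233832578 0.04833143214930207
-0.1 0.5143 0.097
-0.05 0.5137 0.1016
0 0.5131 0.1063
0.08 0.5121 0.1137
```

```bash
python3 -m inch '[{"x":0,"y":0.16,"z":0.3,"yaw":0.1},{"x":0,"y":0.02,"z":0.3,"yaw":0},{"x":0,"y":0.02,"z":0.2,"yaw":0},{"x":0,"y":0,"z":0,"yaw":0}]';python3 rod.py w6
```

```text
time_s: 12.98
tcp_pos: [0.5085, 0.0762, 0.0804]
eef_rot: [-176.5, 2.7, -90.0]
contact_force: [0.7, -0.0, -1.9]
gripper_width: 0.0139
[0.5085 0.0762 0.0804] [-176.46    2.71  -89.98] [ 0.7 -0.  -1.9]
rod x=0.5090-0.0069*y  axis z=0.0851+0.0950*y yrange -0.03837072486410645 0.050666110140301465
-0.1 0.5097 0.0756
-0.05 0.5093 0.0804
0 0.509 0.0851
0.08 0.5084 0.0927
```

```bash
python3 -m inch '[{"x":0.02,"y":-0.03,"z":0.15,"yaw":0},{"x":0,"y":0.01,"z":0.15,"yaw":0}]' - 6;  python3 -m inch '[{"x":0.02,"y":0.02,"z":0.2,"yaw":0},{"x":0.02,"y":0.02,"z":0.2,"yaw":0},{"x":0,"y":0,"z":0,"yaw":0}]';python3 rod.py w7
```

```text
time_s: 13.2
tcp_pos: [0.5111, 0.0768, 0.0746]
eef_rot: [-176.3, 2.8, -89.9]
contact_force: [-0.4, 0.1, -0.1]
gripper_width: 0.015
time_s: 13.45
tcp_pos: [0.5112, 0.0765, 0.0637]
eef_rot: [-176.2, 2.8, -89.9]
contact_force: [0.4, 0.4, -0.5]
gripper_width: 0.0145
[0.5112 0.0765 0.0637] [-176.2     2.82  -89.91] [ 0.4  0.4 -0.5]
rod x=0.5106+0.0067*y  axis z=0.0732+0.0353*y yrange -0.03646874255807191 0.05029975477649349
-0.1 0.5099 0.0697
-0.05 0.5102 0.0714
0 0.5106 0.0732
0.08 0.5111 0.076
```

```bash
python3 -m inch '[{"x":0.01,"y":0.01,"z":0.13,"yaw":0},{"x":0.01,"y":0.01,"z":0.12,"yaw":0},{"x":0,"y":0,"z":0,"yaw":0}]';python3 rod.py w8
```

```text
time_s: 13.75
tcp_pos: [0.5115, 0.0763, 0.0574]
eef_rot: [-176.2, 2.8, -89.9]
contact_force: [-0.1, 0.4, -0.8]
gripper_width: 0.0149
[0.5115 0.0763 0.0574] [-176.18    2.82  -89.91] [-0.1  0.4 -0.8]
rod x=0.5106+0.0105*y  axis z=0.0700-0.0072*y yrange -0.03561990109769737 0.04974078962506225
-0.1 0.5095 0.0707
-0.05 0.51 0.0703
0 0.5106 0.07
0.08 0.5114 0.0694
```

```bash
python3 -m inch '[{"x":0.4,"y":0.02,"z":-0.02,"yaw":0},{"x":0.5,"y":0.01,"z":-0.025,"yaw":0},{"x":0.5,"y":0,"z":-0.025,"yaw":0},{"x":0.4,"y":0,"z":-0.02,"yaw":0},{"x":0.3,"y":0,"z":-0.015,"yaw":0}]' - 8;python3 rod.py w9
```

```text
time_s: 14.22
tcp_pos: [0.5107, 0.0221, 0.0579]
eef_rot: [-176.1, 2.8, -89.7]
contact_force: [-0.2, 1.0, -0.5]
gripper_width: 0.0147
[0.5107 0.0221 0.0579] [-176.15    2.85  -89.72] [-0.2  1.  -0.5]
rod x=0.5101+0.0026*y  axis z=0.0700-0.0049*y yrange -0.08990283342236988 -0.0045082389678520254
-0.1 0.5099 0.0705
-0.05 0.51 0.0702
0 0.5101 0.07
0.08 0.5103 0.0696
```

```bash
python3 -m inch '[{"x":0.35,"y":0,"z":-0.015,"yaw":0},{"x":0.35,"y":0,"z":-0.015,"yaw":0},{"x":0.25,"y":0,"z":-0.012,"yaw":0},{"x":0.15,"y":0,"z":-0.005,"yaw":0},{"x":0.05,"y":0,"z":0,"yaw":0}]'
python3 -c "
from h import *
save('scene','s2');save('top','t2')
s=load('s2')[0];t=load('t2')[0]
o=np.zeros((600,800,3),np.uint8);o[:300,:400]=cv2.resize(s[100:200,230:363],(400,300),interpolation=2);o[300:,:800]=cv2.resize(t[150:225,330:530],(800,300),interpolation=2)
cv2.imwrite('pics/c3.png',o)"
```

```text
time_s: 14.68
tcp_pos: [0.5106, -0.0099, 0.058]
eef_rot: [-176.1, 2.9, -89.8]
contact_force: [-3.6, 12.5, 0.7]
gripper_width: 0.0148
```

View pics/c3.png

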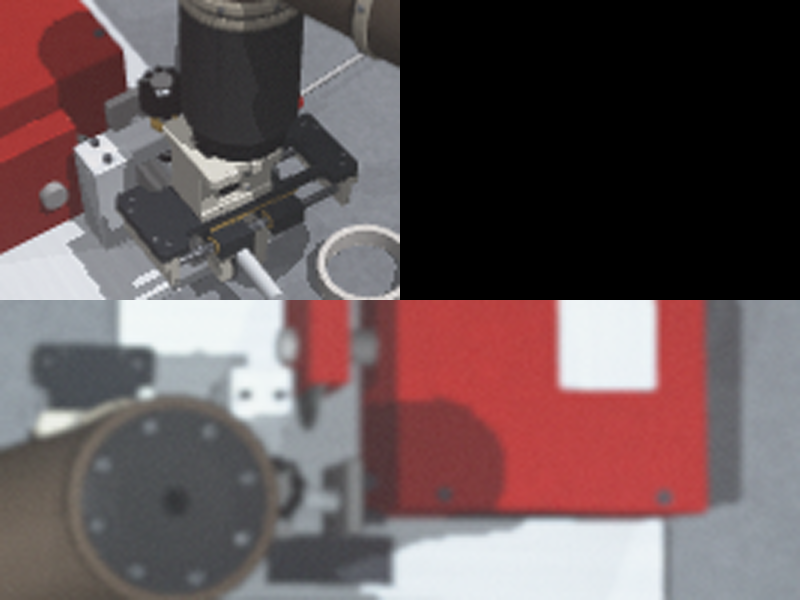

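The scene and top crops show the rod through the clamp, its end meeting the grey stop plate (top crop about (345,500)). The 12.5 N reading, rising in +y, confirms contact. Now I'll relax, release and retreat.

```bash
python3 -m inch '[{"x":0,"y":0,"z":0,"yaw":0},{"x":0,"y":0,"z":0,"yaw":0}]'; python3 -m inch '[{"x":0,"y":0,"z":0,"yaw":0},{"x":0,"y":0,"z":0,"yaw":0},{"x":0,"y":0,"z":0,"yaw":0},{"x":0,"y":0,"z":0,"yaw":0}]' -0.09
```

```text
time_s: 14.95
tcp_pos: [0.5105, -0.0098, 0.0579]
eef_rot: [-176.1, 2.9, -89.8]
contact_force: [-1.8, 0.6, 0.6]
gripper_width: 0.0151
time_s: 15.28
tcp_pos: [0.5114, -0.0101, 0.0582]
eef_rot: [-176.1, 2.9, -89.8]
contact_force: [0.5, -0.3, 0.0]
gripper_width: 0.0359
```

```bash
python3 -m inch '[{"x":0,"y":0,"z":-0.5,"yaw":0},{"x":0,"y":0,"z":-1,"yaw":0},{"x":0,"y":0,"z":-1,"yaw":0},{"x":0,"y":0,"z":-1,"yaw":0},{"x":0,"y":0,"z":-1,"yaw":0}]'; python3 -m inch '[{"x":0,"y":0,"z":-1,"yaw":0},{"x":0,"y":0,"z":-1,"yaw":0},{"x":0,"y":0,"z":-1,"yaw":0},{"x":0,"y":0,"z":-0.5,"yaw":0},{"x":0,"y":0,"z":0,"yaw":0}]'
python3 - <<'E'
from h import *
S=r.get_state();print(S['joints'].round(1),S['eef_rot'].round(1),S['tcp_pos']);i=r.camera_info('wrist');save('wrist','w10');save('scene','s3')
np.savez('pics/w10_i.npz',**i)
w=load('w10')[0];s=load('s3')[0]
o=np.zeros((600,800,3),np.uint8);o[:300,:480]=cv2.resize(w,(480,300));o[300:,:400]=cv2.resize(s[100:200,230:363],(400,300),interpolation=2)
o[300:,400:]=cv2.resize(w[0:150,220:420],(400,300),interpolation=2)
cv2.imwrite('pics/c4.png',o)
E
```

```text
time_s: 15.7
tcp_pos: [0.5002, -0.0172, 0.1684]
eef_rot: [-176.8, 2.6, -89.8]
contact_force: [0.3, 0.5, -0.6]
gripper_width: 0.0398
time_s: 16.12
tcp_pos: [0.4964, -0.0221, 0.2665]
eef_rot: [-176.2, 2.7, -89.8]
contact_force: [0.5, 0.5, -0.2]
gripper_width: 0.0398
[ 19.1   0.1 -20.5  -1.4 -64.9 -18.4] [-176.2    2.7  -89.8] [ 0.49643043 -0.0220775   0.26646149]
```

View pics/c4.png

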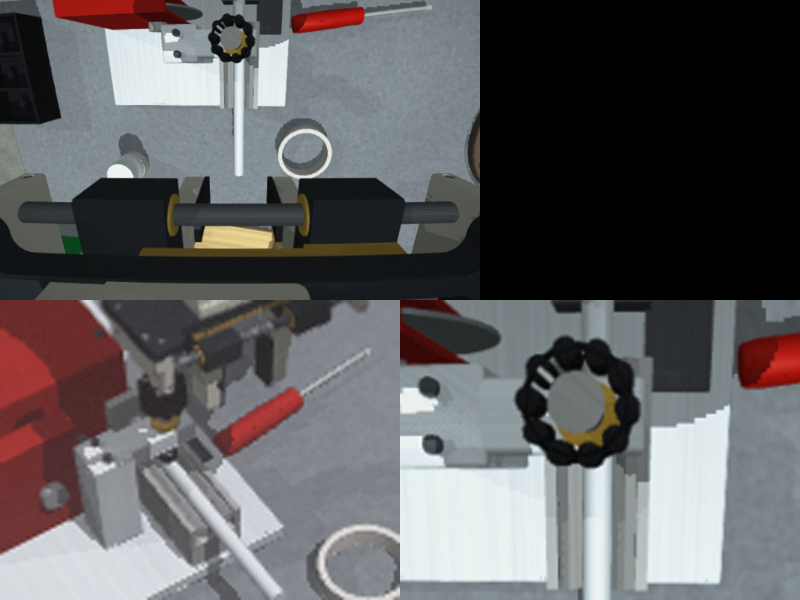

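The crops show the rod in the V, its free end at about wrist (318,233). The knob centre is at about wrist (308,51), and the bench items are undisturbed.

```bash
python3 - <<'E'
from h import *
w,d,i=load('w10'); t,dt,it=load('top0'); s,ds,is_=load('scene0')
print('rod end',atz(i,318.5,233.5,.07),'v-block end',atz(i,220+147/2,283/2,.073),atz(i,220+248/2,283/2,.073))
K=(308.5,51.5)
print('tri',tri([(i,*K),(it,397.8,197.2)]),tri([(i,*K),(it,397.8,197.2),(is_,284,126.7)]),tri([(i,*K),(is_,284,126.7)]))
print('at .177',atz(i,*K,.177),atz(it,397.8,197.2,.177),'depth',pt(i,d,*K))
for v in(75,90,120,180,220): print(v,pt(i,d,318,v).round(4))
# stop plate depth
for v in (0,3,6,10,14): print(v,[tuple((pt(i,d,u,v)*1000).astype(int)) for u in (300,316,330)])
E
```

```text
rod end [0.50891904 0.05419278 0.07      ] v-block end [ 0.53498783 -0.05113907  0.073     ] [ 0.48280296 -0.05179243  0.073     ]
tri [ 0.50919373 -0.1287298   0.16377503] [ 0.50772701 -0.12654302  0.18006635] [ 0.5081322  -0.12710263  0.18000522]
at .177 [ 0.50928156 -0.12800446  0.177     ] [ 0.5070337  -0.12606041  0.177     ] depth [ 0.50898302 -0.12770149  0.18025269]
75 [ 0.503  -0.1133  0.1758]
90 [ 0.5094 -0.1024  0.0776]
120 [ 0.5092 -0.0737  0.0783]
180 [ 0.5092 -0.0112  0.0766]
220 [0.5091 0.0344 0.0773]
0 [(np.int64(530), np.int64(-189), np.int64(41)), (np.int64(511), np.int64(-180), np.int64(78)), (np.int64(499), np.int64(-188), np.int64(42))]
3 [(np.int64(531), np.int64(-188), np.int64(32)), (np.int64(511), np.int64(-178), np.int64(76)), (np.int64(500), np.int64(-188), np.int64(30))]
6 [(np.int64(532), np.int64(-188), np.int64(20)), (np.int64(511), np.int64(-176), np.int64(77)), (np.int64(500), np.int64(-188), np.int64(19))]
10 [(np.int64(532), np.int64(-184), np.int64(19)), (np.int64(511), np.int64(-172), np.int64(78)), (np.int64(500), np.int64(-183), np.int64(21))]
14 [(np.int64(532), np.int64(-180), np.int64(19)), (np.int64(511), np.int64(-169), np.int64(77)), (np.int64(500), np.int64(-179), np.int64(21))]
```

```bash
python3 - <<'E'
from h import *
w,d,i=load('w10')
for u in(316,318,320): print(u,[(v,int(1000*pt(i,d,u,v)[2])) for v in range(226,240)])
for u in(297,299,338,340): print(u,[(v,int(1000*pt(i,d,u,v)[2])) for v in range(136,150)])
P=lambda u,v,z:atz(i,u,v,z).round(4)
print(w[224:240,318,1],w[136:150,298,1])
for v in range(228,237): print(v,P(318,v,.0775)[1],P(318,v,.07)[1])
for v in range(138,147): print(v,P(298,v,.073)[1])
t,dt,it=load('t2')
E
```

```text
316 [(226, 77), (227, 76), (228, 76), (229, 76), (230, 78), (231, 77), (232, 76), (233, 77), (234, 0), (235, 0), (236, 0), (237, 0), (238, 0), (239, 0)]
318 [(226, 76), (227, 77), (228, 77), (229, 77), (230, 76), (231, 77), (232, 77), (233, 77), (234, 0), (235, 1), (236, 0), (237, 0), (238, 0), (239, 0)]
320 [(226, 76), (227, 77), (228, 77), (229, 76), (230, 76), (231, 77), (232, 76), (233, 76), (234, 0), (235, 0), (236, 0), (237, 1), (238, 0), (239, 0)]
297 [(136, 73), (137, 72), (138, 71), (139, 72), (140, 72), (141, 71), (142, 72), (143, 71), (144, 0), (145, 0), (146, 1), (147, 0), (148, 0), (149, 0)]
299 [(136, 68), (137, 69), (138, 68), (139, 69), (140, 68), (141, 68), (142, 68), (143, 69), (144, 0), (145, -1), (146, 0), (147, 0), (148, 0), (149, 0)]
338 [(136, 72), (137, 71), (138, 73), (139, 71), (140, 71), (141, 72), (142, 72), (143, 71), (144, 70), (145, 1), (146, 1), (147, -1), (148, -1), (149, 0)]
340 [(136, 71), (137, 71), (138, 71), (139, 72), (140, 71), (141, 72), (142, 73), (143, 72), (144, 72), (145, -1), (146, 0), (147, 0), (148, 0), (149, 0)]
[243 243 243 244 243 243 243 243 244 245 227 170 142 142 141 139] [185 185 185 185 187 186 185 184 167 142 139 145 145 145]
228 0.0439 0.0473
229 0.0452 0.0486
230 0.0464 0.0498
231 0.0476 0.0511
232 0.0488 0.0523
233 0.0501 0.0536
234 0.0513 0.0548
235 0.0525 0.0561
236 0.0538 0.0574
138 -0.0548
139 -0.0538
140 -0.0527
141 -0.0517
142 -0.0507
143 -0.0496
144 -0.0486
145 -0.0475
146 -0.0465
```

Rod's free end minus V end measures 99.9 mm against 100 mm for a fully home rod. So the rod is seated. The knob is at (0.509, -0.1275). Now I'll move over it and wind the wrist back for one long turn.

```bash
python3 -m inch '[{"x":1,"y":-0.13,"z":0,"yaw":-1},{"x":1,"y":-0.06,"z":0,"yaw":-1},{"x":1,"y":0.01,"z":0,"yaw":-1},{"x":1,"y":0.08,"z":0,"yaw":-1},{"x":0,"y":0,"z":0,"yaw":-1}]' 0.5 20; python3 -m inch '[{"x":0,"y":0,"z":0,"yaw":-1},{"x":0,"y":0,"z":0,"yaw":-1},{"x":0,"y":0,"z":0,"yaw":-1},{"x":0,"y":0,"z":0,"yaw":-1},{"x":0,"y":0,"z":0,"yaw":-1}]'; python3 -m inch '[{"x":0,"y":0,"z":0,"yaw":-1},{"x":0,"y":0,"z":0,"yaw":-1},{"x":0,"y":0,"z":0,"yaw":-1},{"x":0,"y":0,"z":0,"yaw":-1},{"x":0,"y":0,"z":0,"yaw":-1}]'; python3 -m inch '[{"x":0,"y":0,"z":0,"yaw":-1},{"x":0,"y":0,"z":0,"yaw":-1},{"x":0,"y":0,"z":0,"yaw":-1},{"x":0,"y":0,"z":0,"yaw":-1},{"x":0,"y":0,"z":0,"yaw":-1}]'; python3 -m inch '[{"x":0,"y":0,"z":0,"yaw":-1},{"x":0,"y":0,"z":0,"yaw":-1},{"x":0,"y":0,"z":0,"yaw":-1},{"x":0,"y":0,"z":0,"yaw":-1},{"x":0,"y":0,"z":0,"yaw":-1}]'; python3 -c "
from h import *
print(r.get_state()['joints'].round(1))"
```

```text
time_s: 16.63
tcp_pos: [0.5069, -0.1233, 0.2529]
eef_rot: [-176.1, 1.4, -68.9]
contact_force: [0.5, -0.3, -0.1]
gripper_width: 0.0645
time_s: 17.05
tcp_pos: [0.5031, -0.1257, 0.2425]
eef_rot: [-176.5, 0.6, -48.2]
contact_force: [-0.2, 0.0, -0.3]
gripper_width: 0.0655
time_s: 17.47
tcp_pos: [0.4991, -0.1256, 0.2328]
eef_rot: [-176.9, 0.1, -27.3]
contact_force: [-0.8, -0.0, -0.8]
gripper_width: 0.0655
time_s: 17.88
tcp_pos: [0.4951, -0.1252, 0.2232]
eef_rot: [-177.2, -0.2, -6.3]
contact_force: [0.9, -0.8, 0.4]
gripper_width: 0.066
time_s: 18.3
tcp_pos: [0.4909, -0.1249, 0.2138]
eef_rot: [-177.2, -0.3, 14.6]
contact_force: [-0.1, -0.2, -0.1]
gripper_width: 0.0655
[  5.8   6.3 -20.2  -3.1 -63.6 100.3]
```

```bash
python3 -m inch '[{"x":0.05,"y":0,"z":-0.15,"yaw":-1},{"x":0.05,"y":0.05,"z":-0.15,"yaw":-1},{"x":0.05,"y":0.05,"z":-0.1,"yaw":-1},{"x":0.05,"y":0.05,"z":-0.1,"yaw":-1},{"x":0,"y":0,"z":-0.1,"yaw":-1}]'; python3 -m inch '[{"x":0,"y":0,"z":-0.1,"yaw":-1},{"x":0,"y":0,"z":-0.1,"yaw":-1},{"x":0,"y":0.1,"z":-0.1,"yaw":-1},{"x":0,"y":0.1,"z":-0.1,"yaw":-1},{"x":0,"y":0.1,"z":-0.1,"yaw":-1}]';python3 -m inch '[{"x":0,"y":0.1,"z":-0.1,"yaw":-1},{"x":0,"y":0.1,"z":-0.1,"yaw":-1},{"x":0,"y":0.1,"z":0,"yaw":-1},{"x":0,"y":0,"z":0,"yaw":0},{"x":0,"y":0,"z":0,"yaw":0}]'; python3 -c "
from h import *
print(r.get_state()['joints'].round(1))"
```

```text
time_s: 18.72
tcp_pos: [0.4927, -0.1269, 0.2192]
eef_rot: [-177.0, -0.6, 35.6]
contact_force: [-1.1, -0.0, -0.5]
gripper_width: 0.0659
time_s: 19.13
tcp_pos: [0.4947, -0.1321, 0.2225]
eef_rot: [-176.6, -1.2, 56.6]
contact_force: [0.1, -0.1, -0.2]
gripper_width: 0.0659
time_s: 19.55
tcp_pos: [0.4984, -0.136, 0.2189]
eef_rot: [-176.3, -1.6, 69.2]
contact_force: [-0.2, 0.6, 0.3]
gripper_width: 0.0656
[  4.2   8.6 -16.7  -3.3 -67.4 156.4]
```

```bash
cat > go.py <<'E'
from h import *
import sys
from scipy.spatial.transform import Rotation as Ro
S=r.get_state(); R=Ro.from_euler('xyz',S['eef_rot'],degrees=True).as_matrix()
G=S['tcp_pos']-.008*R[:,2]; X=np.array([float(a) for a in sys.argv[1:4]])
print('grasp pt',G.round(4),'toolz',R[:,2].round(3),'units',(R.T@(X-G)/.025).round(3),'rot',S['eef_rot'].round(1),'j6',S['joints'][5].round(1),'F',S['contact_force'].round(1),'M',S['moment'].round(2),'w',round(S['gripper_width'],4))
E
python3 go.py .509 -.1275 .165
```

```text
grasp pt [ 0.4988 -0.1364  0.2269] toolz [-0.051  0.05  -0.997] units [0.408 0.415 2.467] rot [-176.3   -1.6   69.2] j6 156.4 F [-0.2  0.6  0.3] M [-0.25 -0.23  0.01] w 0.0656
```

```bash
python3 -m inch '[{"x":0.2,"y":0.2,"z":0.1,"yaw":0},{"x":0.2,"y":0.2,"z":0.2,"yaw":0},{"x":0,"y":0,"z":0,"yaw":0}]'; python3 go.py .509 -.1275 .165
```

```text
time_s: 19.8
tcp_pos: [0.5109, -0.1292, 0.2084]
eef_rot: [-176.1, -1.6, 68.8]
contact_force: [-0.5, -1.0, -0.1]
gripper_width: 0.0661
grasp pt [ 0.5113 -0.1296  0.2164] toolz [-0.054  0.05  -0.997] units [-0.013  0.025  2.058] rot [-176.1   -1.6   68.8] j6 155.5 F [-0.5 -1.  -0.1] M [-0.28 -0.24 -0.04] w 0.0661
```

```bash
python3 -m inch '[{"x":0,"y":0.02,"z":0.4,"yaw":0},{"x":0,"y":0,"z":0.4,"yaw":0},{"x":0,"y":0,"z":0.4,"yaw":0},{"x":0,"y":0,"z":0.4,"yaw":0},{"x":0,"y":0,"z":0,"yaw":0}]'; python3 go.py .509 -.1275 .165
```

```text
time_s: 20.22
tcp_pos: [0.5084, -0.1264, 0.1628]
eef_rot: [-176.0, -1.5, 68.7]
contact_force: [0.2, -0.3, 0.6]
gripper_width: 0.0656
grasp pt [ 0.5089 -0.1268  0.1708] toolz [-0.056  0.051 -0.997] units [-0.03   0.031  0.229] rot [-176.    -1.5   68.7] j6 155.6 F [ 0.2 -0.3  0.6] M [-0.27 -0.11 -0.03] w 0.0656
```

```bash
python3 -m inch '[{"x":-0.03,"y":0.03,"z":0.15,"yaw":0},{"x":0,"y":0,"z":0,"yaw":0},{"x":0,"y":0,"z":0,"yaw":0},{"x":0,"y":0,"z":0,"yaw":0},{"x":0,"y":0,"z":0,"yaw":0}]' -1 40; python3 go.py .509 -.1275 .165
```

```text
time_s: 20.63
tcp_pos: [0.5084, -0.1275, 0.1579]
eef_rot: [-175.9, -1.5, 68.7]
contact_force: [1.1, -1.6, -5.5]
gripper_width: 0.0418
grasp pt [ 0.5088 -0.1279  0.1659] toolz [-0.056  0.05  -0.997] units [0.018 0.002 0.035] rot [-175.9   -1.5   68.7] j6 155.7 F [ 1.1 -1.6 -5.5] M [-0.81 -1.04  0.01] w 0.0418
```

```bash
python3 -m inch '[{"x":0,"y":0,"z":0.007,"yaw":1},{"x":0,"y":0,"z":0.007,"yaw":1},{"x":0,"y":0,"z":0.007,"yaw":1},{"x":0,"y":0,"z":0.007,"yaw":1},{"x":0,"y":0,"z":0.007,"yaw":1}]' - 50; python3 go.py .509 -.1275 .165
```

```text
time_s: 21.05
tcp_pos: [0.5086, -0.1274, 0.157]
eef_rot: [-175.7, -0.1, 48.1]
contact_force: [0.1, 0.0, -3.3]
gripper_width: 0.0414
grasp pt [ 0.509  -0.1278  0.165 ] toolz [-0.055  0.051 -0.997] units [ 0.007 -0.008 -0.001] rot [-1.757e+02 -1.000e-01  4.810e+01] j6 135.0 F [ 0.1  0.  -3.3] M [-0.52 -0.68  0.23] w 0.0414
```

```bash
R='x'; python3 -m inch '[{"x":0,"y":0,"z":0.007,"yaw":1},{"x":0,"y":0,"z":0.007,"yaw":1},{"x":0,"y":0,"z":0.007,"yaw":1},{"x":0,"y":0,"z":0.007,"yaw":1},{"x":0,"y":0,"z":0.007,"yaw":1}]'; python3 -m inch '[{"x":0,"y":0,"z":0.007,"yaw":1},{"x":0,"y":0,"z":0.007,"yaw":1},{"x":0,"y":0,"z":0.007,"yaw":1},{"x":0,"y":0,"z":0.007,"yaw":1},{"x":0,"y":0,"z":0.007,"yaw":1}]'; python3 go.py .509 -.1275 .165;  python3 -m inch '[{"x":0,"y":0,"z":0.007,"yaw":1},{"x":0,"y":0,"z":0.007,"yaw":1},{"x":0,"y":0,"z":0.007,"yaw":1},{"x":0,"y":0,"z":0.007,"yaw":1},{"x":0,"y":0,"z":0.007,"yaw":1}]'; python3 go.py .509 -.1275 .165
```

```text
time_s: 21.47
tcp_pos: [0.5084, -0.1271, 0.1561]
eef_rot: [-176.0, 1.4, 27.2]
contact_force: [0.4, -0.6, -4.5]
gripper_width: 0.0415
time_s: 21.88
tcp_pos: [0.5084, -0.1264, 0.1551]
eef_rot: [-176.6, 2.6, 6.2]
contact_force: [-0.3, 0.0, -4.6]
gripper_width: 0.0418
grasp pt [ 0.5088 -0.1269  0.1631] toolz [-0.052  0.053 -0.997] units [ 0.001  0.021 -0.077] rot [-176.6    2.6    6.2] j6 93.2 F [-0.3  0.  -4.6] M [-0.11 -0.67  0.23] w 0.0418
time_s: 22.3
tcp_pos: [0.5086, -0.1263, 0.1543]
eef_rot: [-177.7, 3.5, -14.8]
contact_force: [-0.2, 0.5, -4.4]
gripper_width: 0.0413
grasp pt [ 0.509  -0.1267  0.1623] toolz [-0.049  0.054 -0.997] units [ 0.003  0.025 -0.11 ] rot [-177.7    3.5  -14.8] j6 72.2 F [-0.2  0.5 -4.4] M [-0.03 -0.95  0.19] w 0.0413
```

```bash
python3 -m inch '[{"x":0,"y":0,"z":0.007,"yaw":1},{"x":0,"y":0,"z":0.007,"yaw":1},{"x":0,"y":0,"z":0.007,"yaw":1},{"x":0,"y":0,"z":0.007,"yaw":1}]'; python3 go.py .509 -.1275 .165;  python3 -m inch '[{"x":0,"y":0,"z":0.007,"yaw":1},{"x":0,"y":0,"z":0.007,"yaw":1},{"x":0,"y":0,"z":0.007,"yaw":1}]'; python3 go.py .509 -.1275 .165
```

```text
time_s: 22.63
tcp_pos: [0.5088, -0.1265, 0.1537]
eef_rot: [-178.8, 4.0, -31.6]
contact_force: [-0.4, 0.6, -4.7]
gripper_width: 0.0417
grasp pt [ 0.5091 -0.1269  0.1617] toolz [-0.048  0.054 -0.997] units [-0.001  0.02  -0.134] rot [-178.8    4.   -31.6] j6 55.5 F [-0.4  0.6 -4.7] M [-0.2  -0.89  0.31] w 0.0417
time_s: 22.88
tcp_pos: [0.509, -0.1263, 0.1534]
eef_rot: [-179.6, 4.1, -44.1]
contact_force: [0.2, -0.1, -4.3]
gripper_width: 0.0412
grasp pt [ 0.5094 -0.1267  0.1614] toolz [-0.046  0.055 -0.997] units [ 0.001  0.033 -0.146] rot [-179.6    4.1  -44.1] j6 42.9 F [ 0.2 -0.1 -4.3] M [-0.35 -0.76  0.38] w 0.0412
```

```bash
python3 -m inch '[{"x":0,"y":0,"z":0,"yaw":1}]'>/dev/null; python3 go.py .509 -.1275 .165;  python3 -m inch '[{"x":0,"y":0,"z":0,"yaw":1}]'>/dev/null; python3 go.py .509 -.1275 .165
```

```text
grasp pt [ 0.5095 -0.1266  0.1613] toolz [-0.045  0.055 -0.997] units [ 0.004  0.04  -0.148] rot [-179.9    4.1  -48.3] j6 38.8 F [ 0.6  0.  -7. ] M [-0.34 -1.13  0.37] w 0.0411
grasp pt [ 0.5097 -0.1265  0.1613] toolz [-0.044  0.055 -0.997] units [ 0.006  0.048 -0.149] rot [179.9   4.1 -52.5] j6 34.6 F [ 0.8  0.2 -5.8] M [-0.46 -1.09  0.41] w 0.0414
```

```bash
for k in 1; do python3 -m inch '[{"x":0,"y":0,"z":0,"yaw":1}]'>/dev/null; python3 go.py .509 -.1275 .165; done;  python3 -m inch '[{"x":0,"y":0,"z":0,"yaw":1}]'>/dev/null; python3 go.py .509 -.1275 .165
```

```text
grasp pt [ 0.5099 -0.1264  0.1612] toolz [-0.044  0.055 -0.998] units [ 0.007  0.057 -0.153] rot [179.6   4.  -56.7] j6 30.4 F [ 0.3 -0.9 -4.1] M [-0.64 -1.07  0.38] w 0.0415
grasp pt [ 0.5101 -0.1263  0.1611] toolz [-0.043  0.055 -0.998] units [ 0.009  0.064 -0.154] rot [179.4   4.  -60.9] j6 26.2 F [-0.   0.1 -5.1] M [-0.59 -1.03  0.41] w 0.0408
```

```bash
python3 -m inch '[{"x":0,"y":0,"z":0,"yaw":1}]' - 60 >/dev/null; python3 go.py .509 -.1275 .165;  python3 -m inch '[{"x":0,"y":0,"z":0,"yaw":1}]'>/dev/null; python3 go.py .509 -.1275 .165; python3 -m inch '[{"x":0,"y":0,"z":0,"yaw":1}]'>/dev/null; python3 go.py .509 -.1275 .165
```

```text
grasp pt [ 0.5104 -0.1263  0.1611] toolz [-0.042  0.055 -0.998] units [ 0.01   0.072 -0.154] rot [179.2   3.9 -65.1] j6 22.1 F [ 0.1 -0.3 -4.1] M [-0.68 -1.12  0.45] w 0.0411
grasp pt [ 0.5106 -0.1263  0.1611] toolz [-0.041  0.055 -0.998] units [ 0.013  0.08  -0.155] rot [178.9   3.8 -69.3] j6 17.9 F [-0.9  0.5 -5.1] M [-0.69 -1.11  0.46] w 0.0411
grasp pt [ 0.5108 -0.1263  0.1611] toolz [-0.04   0.055 -0.998] units [ 0.016  0.087 -0.156] rot [178.7   3.7 -73.4] j6 13.7 F [-0.4 -1.2 -5.2] M [-0.73 -1.25  0.45] w 0.0413
```

```bash
python3 -m inch '[{"x":0,"y":0.02,"z":0,"yaw":1}]' >/dev/null; python3 go.py .509 -.1275 .165;  python3 -m inch '[{"x":0,"y":0.02,"z":0,"yaw":1}]'>/dev/null; python3 go.py .509 -.1275 .165; python3 -m inch '[{"x":0,"y":0.02,"z":0,"yaw":1}]'>/dev/null; python3 go.py .509 -.1275 .165
```

```text
grasp pt [ 0.5108 -0.1264  0.1611] toolz [-0.039  0.055 -0.998] units [ 0.018  0.086 -0.156] rot [178.5   3.6 -77.6] j6 9.6 F [ 1.6 -0.4 -6.5] M [-0.56 -1.89  0.42] w 0.041
grasp pt [ 0.511  -0.1264  0.1611] toolz [-0.037  0.056 -0.998] units [ 0.023  0.091 -0.156] rot [178.4   3.5 -81.8] j6 5.4 F [ 0.5 -0.2 -7. ] M [-0.7  -1.79  0.44] w 0.0411
grasp pt [ 0.5112 -0.1264  0.161 ] toolz [-0.035  0.056 -0.998] units [ 0.028  0.095 -0.157] rot [178.2   3.3 -85.9] j6 1.2 F [ 0.4 -0.3 -7.4] M [-0.9  -1.75  0.47] w 0.0412
```

```bash
python3 -c "
from h import *
save('wrist','k1')"; python3 -m inch '[{"x":0,"y":0.02,"z":0,"yaw":1}]' >/dev/null; python3 -c "
from h import *
save('wrist','k2')
a=load('k1');b=load('k2')
z=lambda q:cv2.resize(q[0][200:350,220:420],(400,300),interpolation=2)
o=np.vstack([np.hstack([z(a),z(b)]),np.hstack([cv2.resize(b[0],(400,250)),cv2.absdiff(cv2.resize(a[0],(400,250)),cv2.resize(b[0],(400,250)))])])
cv2.imwrite('pics/c5.png',o)"; python3 go.py .509 -.1275 .165
```

```text
grasp pt [ 0.51   -0.1267  0.1618] toolz [-0.036  0.055 -0.998] units [ 0.027  0.046 -0.128] rot [177.9   3.1 -90.6] j6 -3.4 F [-4.4  2.5  3.3] M [0.49 0.94 0.21] w 0.041
```

View pics/c5.png

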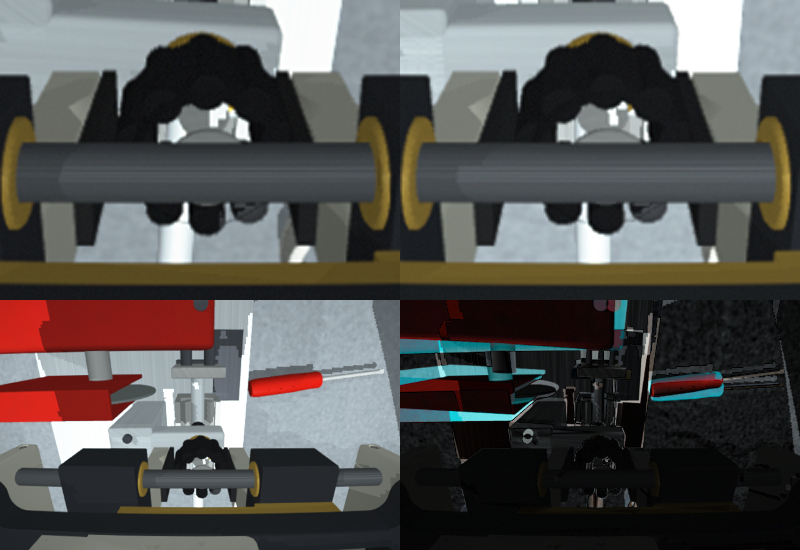

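No slip: the knob flutes keep their place relative to the fingers, and the rod and stop are undisturbed. In that row Mz dropped from 0.47 to 0.21, which looks like the first click. I'll continue row by row for one confirming tooth.

```bash
for i in 1; do python3 -m inch '[{"x":0,"y":0.03,"z":0,"yaw":1}]' >/dev/null; python3 go.py .509 -.1275 .165;  python3 -m inch '[{"x":0,"y":0,"z":0,"yaw":1}]'>/dev/null; python3 go.py .509 -.1275 .165; python3 -m inch '[{"x":0,"y":0,"z":0,"yaw":1}]'>/dev/null; python3 go.py .509 -.1275 .165; done
```

```text
grasp pt [ 0.5096 -0.1264  0.1621] toolz [-0.035  0.056 -0.998] units [ 0.038  0.024 -0.117] rot [177.8   3.  -94.5] j6 -7.3 F [  5.2   1.9 -11.2] M [-0.38 -2.86  0.31] w 0.0411
grasp pt [ 0.5099 -0.1263  0.162 ] toolz [-0.034  0.056 -0.998] units [ 0.047  0.034 -0.12 ] rot [177.6   2.9 -98.6] j6 -11.4 F [ 2.2 -1.3 -8.2] M [-0.96 -1.66  0.41] w 0.0412
grasp pt [ 0.5102 -0.1263  0.162 ] toolz [-0.033  0.056 -0.998] units [ 0.053  0.042 -0.121] rot [ 177.5    2.7 -102.6] j6 -15.5 F [ 0.7 -2.1 -5.8] M [-0.97 -1.22  0.48] w 0.0409
```

```bash
for i in 1; do python3 -m inch '[{"x":0,"y":0.03,"z":0,"yaw":1}]' >/dev/null; python3 go.py .509 -.1275 .165;  python3 -m inch '[{"x":0,"y":0.02,"z":0,"yaw":1}]'>/dev/null; python3 go.py .509 -.1275 .165; done
```

```text
grasp pt [ 0.5102 -0.1262  0.162 ] toolz [-0.032  0.055 -0.998] units [ 0.057  0.036 -0.12 ] rot [ 177.4    2.5 -106.7] j6 -19.6 F [ 4.2 -2.6 -8. ] M [-1.51 -2.3   0.39] w 0.0411
grasp pt [ 0.5104 -0.1263  0.162 ] toolz [-0.03   0.055 -0.998] units [ 0.061  0.039 -0.12 ] rot [ 177.3    2.3 -110.7] j6 -23.6 F [ 2.4 -2.3 -8.2] M [-1.5  -1.87  0.42] w 0.041
```

```bash
python3 -c "
from h import *
save('wrist','k3')
for f in('k1','k2','k3'):
    g=load(f)[0][:,:,1]
    for v in(304,307,310): print(f,v,''.join('#' if q<70 else '.' for q in g[v,280:365]))
"; python3 go.py .509 -.1275 .165
```

```text
k1 304 .............##################....#################....#################...........#
k1 307 ..............################.....#################.....###############.............
k1 310 ................############.......#################.........#######.................
k2 304 .............#################....#################....#######...###..###............
k2 307 ..............################....##################.....##############..............
k2 310 ................############......##################..........####...................
k3 304 ............#################...##################.....##############................
k3 307 ..............#############......#################.........#######...................
k3 310 ..................................###############....................................
grasp pt [ 0.5103 -0.1263  0.162 ] toolz [-0.03   0.055 -0.998] units [ 0.061  0.038 -0.121] rot [ 177.3    2.3 -111. ] j6 -23.9 F [ 2.8 -1.5 -7.7] M [-1.5  -2.1   0.35] w 0.0411
```

```bash
python3 -c "
from h import *
w,d,i=load('w10')
print('w10',[int(1e4*pt(i,d,u,v)[2]) for u,v in((308,51),(306,51),(310,49),(308,30),(290,51),(308,75))])
for f in('k1','k2','k3'):
    w,d,i=load(f)
    print(f,[int(1e4*np.median([pt(i,d,u,v)[2] for u in range(316,326)])) for v in (222,226,230,234,238,242,246,268,270)],[int(1e4*np.median([pt(i,d,u,v)[2] for u in range(296,302)])) for v in (236,244,252,260)])
    print('  rod/vblock z',[int(1e4*pt(i,d,320,v)[2]) for v in (100,110,120,130)])
"
```

```text
w10 [1785, 1798, 1796, 1704, 1720, 1767]
k1 [1547, 1590, 1631, 1665, 1703, 1706, 1708, 1739, 1741] [1623, 1701, 1714, 1716]
  rod/vblock z [440, 1060, 1053, 776]
k2 [1555, 1598, 1643, 1678, 1708, 1713, 1717, 1745, 1745] [1633, 1707, 1715, 1724]
  rod/vblock z [470, 1055, 1059, 780]
k3 [1576, 1623, 1665, 1703, 1710, 1704, 1721, 1743, 1739] [1655, 1698, 1720, 1266]
  rod/vblock z [234, 238, 240, 245]
```

```bash
python3 -m inch '[{"x":0,"y":0.03,"z":0,"yaw":1}]' >/dev/null; python3 go.py .509 -.1275 .165;  python3 -m inch '[{"x":0,"y":0.02,"z":0,"yaw":1}]'>/dev/null; python3 go.py .509 -.1275 .165
```

```text
grasp pt [ 0.5104 -0.1263  0.162 ] toolz [-0.029  0.054 -0.998] units [ 0.063  0.036 -0.12 ] rot [ 177.2    2.1 -114.8] j6 -27.8 F [ 3.4 -2.9 -9.3] M [-1.93 -2.39  0.39] w 0.0415
grasp pt [ 0.5106 -0.1263  0.162 ] toolz [-0.027  0.054 -0.998] units [ 0.067  0.04  -0.12 ] rot [ 177.1    2.  -118.8] j6 -31.8 F [ 1.8 -2.  -8.9] M [-1.66 -1.94  0.42] w 0.0413
```

```bash
python3 -m inch '[{"x":0,"y":0.02,"z":0,"yaw":1}]'>/dev/null; python3 go.py .509 -.1275 .165
```

```text
grasp pt [ 0.5105 -0.1263  0.1622] toolz [-0.027  0.053 -0.998] units [ 0.068  0.03  -0.113] rot [ 177.1    1.7 -122.8] j6 -35.8 F [ 0.6 -0.2 -2.6] M [-0.45 -0.47  0.35] w 0.0412
```

Second drop: the transverse moments and Fz collapsed at yaw -122.8, ~32° after the first, which matches one 30° tooth. That makes about two clicks. Stop, release and retreat.

```bash
python3 -m inch '[{"x":0,"y":0,"z":0,"yaw":0},{"x":0,"y":0,"z":0,"yaw":0},{"x":0,"y":0,"z":0,"yaw":0},{"x":0,"y":0,"z":0,"yaw":0},{"x":0,"y":0,"z":0,"yaw":0}]' 0.5; python3 go.py .509 -.1275 .165; python3 -m inch '[{"x":0,"y":0,"z":-0.3,"yaw":0},{"x":0,"y":0,"z":-0.6,"yaw":0},{"x":0,"y":0,"z":-0.8,"yaw":0},{"x":0,"y":0,"z":-0.8,"yaw":0},{"x":0,"y":0,"z":-0.8,"yaw":0}]'; python3 -m inch '[{"x":-0.5,"y":0,"z":-0.5,"yaw":0},{"x":-1,"y":0,"z":-0.5,"yaw":0},{"x":-1,"y":0,"z":-0.3,"yaw":0},{"x":-0.6,"y":0,"z":0,"yaw":0},{"x":0,"y":0,"z":0,"yaw":0}]'
python3 - <<'E'
from h import *
i=r.camera_info('wrist');save('wrist','w11');np.savez('pics/w11_i.npz',**i);save('scene','s4');save('top','t4')
w,d,_=load('w11');s=load('s4')[0]
o=np.zeros((600,800,3),np.uint8);o[:300,:480]=cv2.resize(w,(480,300));o[:300,480:]=cv2.resize(load('t4')[0],(320,300));o[300:,:400]=cv2.resize(s[100:200,230:363],(400,300),interpolation=2)
o[300:,400:]=cv2.resize(s,(400,300))
cv2.imwrite('pics/c6.png',o)
E
```

```text
time_s: 25.03
tcp_pos: [0.5099, -0.1258, 0.1556]
eef_rot: [177.1, 1.8, -122.2]
contact_force: [0.6, 0.6, 0.6]
gripper_width: 0.0646
grasp pt [ 0.5101 -0.1263  0.1635] toolz [-0.027  0.054 -0.998] units [ 0.063  0.014 -0.059] rot [ 177.1    1.8 -122.2] j6 -35.2 F [0.6 0.6 0.6] M [-0.06 -0.21 -0.04] w 0.0646
time_s: 25.45
tcp_pos: [0.5094, -0.1302, 0.2387]
eef_rot: [176.6, 1.6, -121.9]
contact_force: [0.5, 0.2, -0.1]
gripper_width: 0.066
time_s: 25.87
tcp_pos: [0.5545, -0.0655, 0.2843]
eef_rot: [177.2, 1.9, -121.8]
contact_force: [-0.1, -0.9, 0.1]
gripper_width: 0.0658
```

View pics/c6.png

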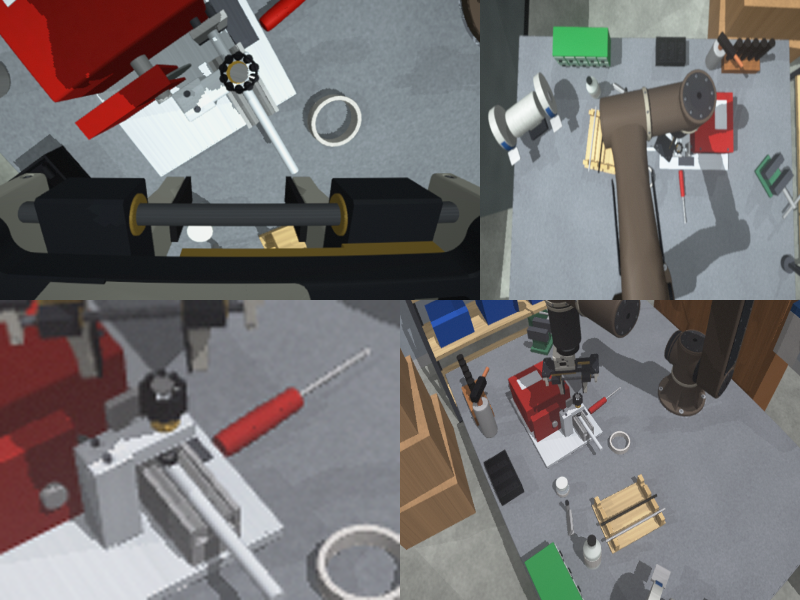

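The final views show the rod in the V with the pad down on it. The knob is free, the two tubes are still in the rack, and the other items are in place. A last numeric check on rod position.

```bash
python3 - <<'E'
from h import *
w,d,i=load('w11'); print(r.get_state()['tcp_pos'],r.get_state()['time_s'])
P=np.array([pt(i,d,u,v) for v in range(0,240) for u in range(200,440) if d[v,u]>0])
m=(abs(P[:,2]-.0765)<.005)&(P[:,1]>-.03)&(abs(P[:,0]-.509)<.012); Q=P[m]; print('rod end y',np.sort(Q[:,1])[-5:].round(4),'x',np.median(Q[:,0]),'top z',np.percentile(Q[:,2],90))
m=(abs(P[:,2]-.073)<.004)&(P[:,1]<-.02)&(P[:,1]>-.1)&((abs(P[:,0]-.485)<.004)|(abs(P[:,0]-.533)<.004)); print('V end y',np.sort(P[m][:,1])[-5:].round(4))
m=(abs(P[:,0]-.509)<.008)&(abs(P[:,1]+.128)<.008)&(P[:,2]>.15); print('knob hub z',np.median(P[m][:,2]))
E
```

```text
[ 0.5526708  -0.06731292  0.28328859] 26.0167
rod end y [0.0513 0.0514 0.0514 0.0516 0.0521] x 0.5094092634540944 top z 0.07793581609330419
V end y [-0.0486 -0.0486 -0.0484 -0.0481 -0.0478]
knob hub z 0.174018310608433
```

```bash
python3 -c "
from plant import r
print(r.close_job())"
```

```text
the job is handed in; nothing more can be done
None
```

I laid the thick rod in the V-block, slid it home against the length stop and clamped it with about two ratchet clicks. I handed the job in at about 26 s, with the gripper well clear of everything.

**How it went**
- My first grip was at the rod's middle, where the fingers would have hit the V-block. I put the rod back in its notches and gripped it 52 mm off-centre.
- The push against the stop peaked at about 12 N and relaxed to under 1 N before I let go.
- I turned the knob about 191° clockwise in one grip.

**Last checks**
- **Rod position:** the rod's free end is 99.9 mm beyond the V-block's open end, before and after clamping. A fully home rod would be 100 mm beyond it. Its top is at 77.9 mm against 77.5 mm nominal.
- **Clamp:** the knob went down about 5.6 mm and stayed there after release. The last pictures show the pad on the rod.
- **Rest of the bench:** the two tubes are still in the rack, and the other items looked undisturbed.

**What is less certain**
- **Click count:** I inferred it from two sudden load drops about 32° apart, near one 30° tooth. The first drop came together with a camera pause, and the second showed more in the sideways moments than in the turning torque, which only fell from 0.42 to 0.35 N m. The 66° turned after the knob stopped descending allows no more than two or three clicks.
- **Grip slip:** the picture comparison of the knob's flutes showed no slip in the grip, but it repeats every 30°, so it is supporting evidence rather than proof.
- **Tool tilt:** the tool was tilted 3–4° while turning the knob, because the moves drifted. Forces stayed low throughout.

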